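Load the last roller into a gear's freewheel with cross-lock tweezers

TASK

One roller is still missing from the freewheel in the gear on the assembly base. Take the self-closing tweezers from their stand, squeeze them open over the bright roller in the blue tray and let them spring shut to grip it, start it in the empty pocket on the spring plunger and let it go, then press it fully home with the closed tips until it is flush with the gear face, and seat it with a steady push of about 18 N (at least 15, never over 25). Never touch the roller with the fingers, do not topple it, leave everything else alone, and put the tweezers back upright in their stand.

Things in the scene. Friction and masses are not known exactly. Their poses are not given: they have to be found in the camera images.
- grips (a point): Self-closing (cross-lock) tweezers, 127 mm long, 70 g, upright in their stand, tips down. Point midway between the two red grip pads, 84 mm above the tips. z: up along them; y: line of the squeeze, along which the jaws part. Pads 13 mm wide (x), 18 mm high, 34 mm over their faces when shut; 21 mm below, finger stops (44 mm across) catch the fingertips when a push slides the tweezers up in the grip. Tail end 43 mm above.
- tw_left (a joint): Angle of one arm of the tweezers (the other is its mirror): 0 shut, about 0.029 on the roller, 0.08 fully open. Squeezing the pads opens the jaws: they stay shut up to 12 N on each pad, are fully open at 30 N (pads 28 mm apart), and on the roller (pads 32 mm apart) let go at 17 N. Held with 6 to 9 N they stay shut and keep a part gripped.
- tips (a point): Lowest point between the tweezers' jaws, 84 mm below grips. V-shaped jaws, 12 mm high; outside 13 (x) by 13 mm (y) shut, 13 by 32 mm fully open, with 19 mm between them. Shut, they form a flat foot that covers a roller's end. On the roller they press with about 3 N each, so more than about 4 N under its foot slides it up between the jaws.
- roller_mid (a point): Bright steel roller, 12 mm diameter, 22 mm long, 20 g, upright in a hole of the tray; centre of the roller. Its foot is 11 mm lower, and 14 mm of it stand clear of the tray.
- roller_top (a point): Centre of the roller's upper end, 11 mm above its centre; z is the roller's axis.
- tray: Blue tray 46 (x) x 134 (y) x 18 mm, fixed, origin under its centre; three holes 8 mm deep in a row along its y, 42 mm apart, 13.8 mm wide, holding the roller, the dowel and the bush in any order.
- pocket (a point): Middle of the mouth of the empty roller pocket, level with the gear face. x points away from the gear's axis (34 mm off), y along the rim towards the spring plunger, z up. Mouth 13.2 by 13.2 mm, with 2 mm lead-ins at 45 degrees; 22 mm deep. A roller fully home is flush with the face, its axis about 0.6 mm to -y of this point.
- plunger (a joint): Travel of the brass spring plunger in the +y side of the empty pocket, 0 at rest (reaching into the roller's room) to 0.0055 m; about 0.0025 with a roller in place. It lies from 10 mm below the face downwards, its head sloped. A roller pushed down with 5 to 9 N moves it aside; let go before that, the roller stays standing proud.
- gear: Steel gear of 112 mm with a six-roller freewheel in it, on a round aluminium base of 136 mm; fixed; origin on the bench on the gear's axis. Base 25 mm high, gear face 47 mm above the bench; in the middle a stud with nut, 24 mm wide, reaches 14 mm above the face. Five pockets are already loaded.
- stand: Stand of the tweezers: steel foot 74 x 66 mm with a wooden block 42 x 42 mm, 60 mm high, fixed; origin under its centre.
- well (a point): Centre of the floor of the stand's square well, 10 mm above the bench; the well is 15.6 mm wide, 50 mm deep, its mouth widened to 23.6 mm by lead-ins. x,y axes along its walls. The tweezers' tips stand on this floor.
- dowel_mid (a point): Dark dowel 12 mm in diameter and 40 mm long in the tray (centre); leave alone.
- bush_mid (a point): Brass bush 12 mm in diameter and 16 mm long in the tray (centre); leave alone.
- pinion: Small dark pinion, 64 mm wide and 36 mm high, on the bench; leave alone.
- oiler: Yellow oil bottle, 44 mm wide, 120 mm high; leave alone.
- caliper: Caliper lying on the bench, 150 mm long; leave alone.
- driver: Screwdriver lying on the bench; leave alone.
- spanner: Spanner lying on the bench; leave alone.
Not all that is in view belongs to the job. What is shaped like the part that bears grips but turquoise is not meant. Leave any turquoise look-alike of the gear alone.

How it is judged:
On the way, in this order (a step that is already met when the one before it is completed fails the run):
1. the roller is lifted clear of the tray in the tweezers (height (world z) of roller_mid above 0.05 m and contact force between tweezers and roller above 0.5 N), for 0.2 s.
2. the roller stands started in the empty pocket, its foot at least 3 mm below the gear face, with the jaws off it (z of roller_mid in the frame of pocket below 0.008 m and horizontal distance between roller_mid and pocket below 0.005 m and contact force between tweezers and roller below 0.05 N), for 0.1 s.
3. the roller is flush with the gear face and seated there by the tweezers' push of at least 15 N (z of roller_top in the frame of pocket between -0.0025 and 0.0015 m and horizontal distance between roller_mid and pocket below 0.0035 m and angle between roller_mid's own z axis and vertical below 0.12 rad and contact force between tweezers and roller above 15 N), for 0.2 s.
At the end, for the whole second after the job is handed in: The roller is upright in the pocket (axis within 3.5 mm of the pocket point), its upper end no more than 1.5 mm proud and at rest; the tweezers stand in the well of their stand, tips within 5 mm of its floor and 8 mm of its centre, tilted less than 0.2 rad, at rest (z of roller_top in the frame of pocket between -0.0025 and 0.0015 m and horizontal distance between roller_mid and pocket below 0.0035 m and angle between roller_mid's own z axis and vertical below 0.12 rad and linear speed of roller below 0.01 m/s and horizontal distance between tips and well below 0.008 m and z of tips in the frame of well below 0.005 m and angle between grips's own z axis and vertical below 0.2 rad and linear speed of tweezers below 0.02 m/s); the robot touches nothing.
It fails at once if the roller is touched by the robot itself (contact force between any of the fingers, the arm and roller above 0.3 N).
It fails at once if the tweezers press on the roller or the gear with more than 25 N (contact force between tweezers and roller above 25 N or contact force between tweezers and gear above 25 N).
It fails at once if the roller is toppled or dropped (angle between roller_mid's own z axis and vertical above 0.6 rad).
It fails at once if the dowel or the bush is disturbed (distance of any of dowel_mid, bush_mid from where it was at the start of the episode above 0.008 m).
It fails at once if a bystander on the bench is pushed (distance of any of pinion, oiler, caliper, driver, spanner from where it was at the start of the episode above 0.02 m).
It also fails if it takes over 70 s, if anything falls off the work surface, if the arm or the gripper's body presses on something with over 40 N, if the wrist force passes 120 N, or if a joint passes its speed limit or range.

ROBOT

A 6-joint arm with a two-finger parallel gripper is mounted at the origin on the work surface. World frame = base frame: x ahead of the robot, y to its left, z up, the work surface at z = 0. Lengths are in m, angles in rad, forces in N, time in s.
With the tool pointing down it reaches from about 0.4 to 0.925 m from the base axis. Payload 12.5 kg.
Tool frame: the origin (TCP) lies at the very end of the fingers, on their centre line; the grasp point (between the pads) lies 19 mm behind it; z points along the fingers, y is the direction in which the jaws open and shut (so a half turn about z gives the same grasp; the last joint's range is limited). The gripper opens to 95 mm and grips with 3 to 60 N. Pads are 20 mm wide; open, the fingers measure 119 mm over their backs; the gripper's body (75 mm by 180 mm) begins 59 mm behind the grasp point.
Start: joints at [-1.437, 0.491, 1.559, -0, 1.092, -0.106], TCP at [0.148, -0.607, 0.215] pointing down, gripper open.
Joint ranges: [-3.1, 3.1], [-0.84, 2.19], [0.05, 2.79], [-1.13, 4.28], [0.06, 2.93], [-2.69, 2.69]. Speed limits (rad/s): [2.22, 2.22, 2.79, 3.14, 3.14, 3.14].

INTERFACE

Orientations are given as a 3x3 rotation matrix whose columns are the frame's x, y, z axes.
In Python, from rig import bot gives the robot as it stands.
- The arm moves only by the tool play_rows, never from a script. Its argument "moves" is a list that holds one entry, the list of rows, each a list of 7 numbers: the shift along the tool's x, y, z in mm, then the turn, a rotation vector about the tool's x, y, z in degrees, then the finger opening in mm, from 0 to 95.1. A call has 1 to 10 rows; each row shifts and turns the pose as measured when the row begins, along the tool's axes as they then stand; what a row does not reach is not made up. A row lasts 1/12 s, in which the tool goes at most 41.7 mm and 7.16 degrees, less where a joint would pass 70% of its speed; a pose out of reach is approached as far as the arm can. A call with a gripper value outside its range is refused whole. The fingers move at their own pace and stop on an object; the grip force is fixed at half the most. Time passes only in rows, so rows that do not move let the fingers close. It gives the time, the measured TCP pose, the force and the opening at its end, in the units of the state.
- bot.state(): the state, without advancing time (a new reading comes with each control period).
- bot.snapshot(name): name is "side" or "top"; returns a dict with "pixels" (400x640x3 uint8, red, green, blue), "z_map" (400x640 float32, m along the optical axis (not along the pixel's ray), 0 where there is no reading), "fx", "fy", "cx", "cy" (pixels), "xyz" and "rotation" of the camera in the world. Camera axes: x right, y down, z forward; pixel columns grow to the right and rows downward; lengths in m; the calibration is good to about 2 mm. A picture is of the moment at which its call begins.
- bot.job_done(): hands the job in, once; it reports no verdict.
The state is a dict: "clock": time; "joint_positions": joint angles; "qvel": joint speeds; "joint_efforts": joint torques, N m; "tool_pos": TCP position; "orientation": TCP orientation; "contact_force": force on the tool from outside, world axes, zero at the start; "torque": the same for the moment, N m; "width": opening from 0.0 (shut) to 1.0 (fully open).
Only numpy, scipy, OpenCV 4.12 (cv2) and the standard library are available. Lean on these libraries where they do the work, as an engineer would, in place of code of your own. Each camera call takes 0.05 s, during which the arm holds its last target.

## Working session

There is one attempt and no reset: what is moved stays moved. The work goes in short steps, Python scripts to look and compute and a tool call to move; the robot and the scene stay as the last step left them, time stands still between calls to the robot, and variables do not carry over. Pictures are saved under pics/ and viewed, and the job is handed in when it is done.

Besides the shell and the picture viewer there is one more tool, called after "Request:" by a JSON object that holds its "method" and its "body", one argument or row to a line. play_rows: Moves the arm, as the interface text tells. Its arguments: {"type":"object","properties":{"moves":{"type":"array"}},"required":["moves"]}

```bash
ls; mkdir -p pics; python3 - <<'E'
from rig import bot
import cv2,numpy as np,pickle
print(bot.state())
for n in("side","top"):
    s=bot.snapshot(n); pickle.dump(s,open(f"pics/{n}0.pkl","wb"))
    cv2.imwrite(f"pics/{n}0.png",s["pixels"][:,:,::-1])
    print(n,{k:s[k] for k in s if k not in("pixels","z_map")})
E
```

```text
pics
{'clock': 0.0, 'joint_positions': array([-1.43657243e+00,  4.91552224e-01,  1.55944757e+00, -3.93543896e-05,
        1.09168528e+00, -1.05585956e-01]), 'qvel': array([ 3.86552135e-04, -5.55883891e-04,  1.32024351e-03,  1.79209334e-03,
       -6.11304103e-05,  2.09059498e-03]), 'joint_efforts': array([ 3.94474497e-03, -6.12643290e+01, -2.58180660e+01,  6.93969755e-02,
        4.83018591e-02, -1.09480895e-04]), 'tool_pos': array([ 0.14843769, -0.60686983,  0.21406695]), 'orientation': array([[ 9.71378850e-01,  2.37535464e-01, -1.80797868e-04],
       [ 2.37535519e-01, -9.71378255e-01,  1.07791866e-03],
       [ 8.04207910e-05, -1.09001330e-03, -9.99999403e-01]]), 'contact_force': array([-0.14829745, -0.11323985,  0.34135524]), 'torque': array([-0.07016752,  0.00940402,  0.06483099]), 'width': 1.0023226011760917}
side {'fx': 457.24637410915454, 'fy': 457.24637410915454, 'cx': 318.6627184068189, 'cy': 197.9409993134511, 'xyz': array([-0.12357325,  0.81374769,  0.84836719]), 'rotation': array([[-0.75219102, -0.37872804,  0.5392344 ],
       [-0.65879836,  0.41495418, -0.62753307],
       [ 0.0139068 , -0.82727148, -0.56163022]])}
top {'fx': 430.0031647837035, 'fy': 430.0031647837035, 'cx': 311.8477632101682, 'cy': 201.89124805636988, 'xyz': array([3.87035995e-01, 1.85277704e-04, 1.45748755e+00]), 'rotation': array([[-0.01860732, -0.98959142,  0.14269756],
       [-0.99977403,  0.01988315,  0.00751997],
       [-0.01027897, -0.14252539, -0.98973777]])}
```

View pics/side0.png

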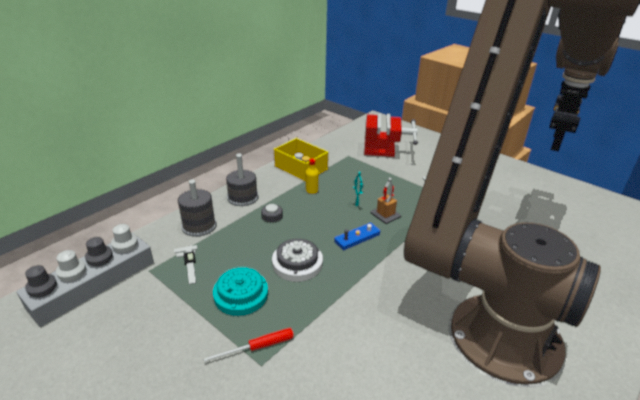

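View pics/top0.png

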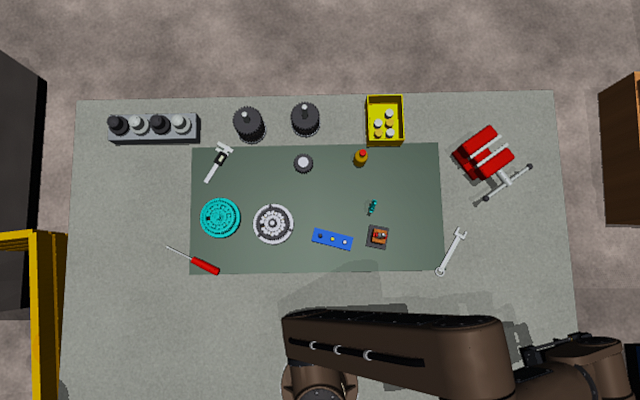

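The side view shows the stand at (387,205), the turquoise tweezers at (358,188), the tray at (357,235), the gear at (298,257) and the turquoise gear at (241,290). In the top view the same things are at (378,236), (372,207), (332,239), (273,224) and (220,217). Next I'll enlarge these.

```bash
python3 - <<'E'
import cv2,numpy as np
t=cv2.imread("pics/top0.png");s=cv2.imread("pics/side0.png")
a=cv2.resize(t[190:260,240:400],(800,350),interpolation=cv2.INTER_CUBIC)
cv2.imwrite("pics/top0c.png",a)
b=cv2.resize(s[165:285,265:425],(800,600),interpolation=cv2.INTER_CUBIC)
cv2.imwrite("pics/side0c.png",b)
cv2.imwrite("pics/gear0c.png",cv2.resize(t[200:250,248:298],(600,600),interpolation=cv2.INTER_CUBIC))
E
```

```text
(no output)
```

View pics/top0c.png

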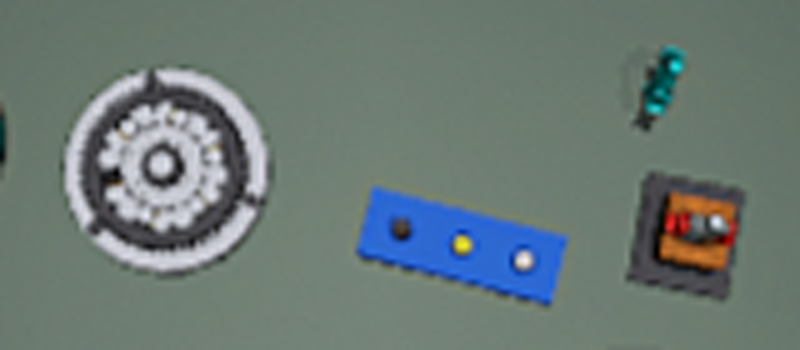

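View pics/side0c.png

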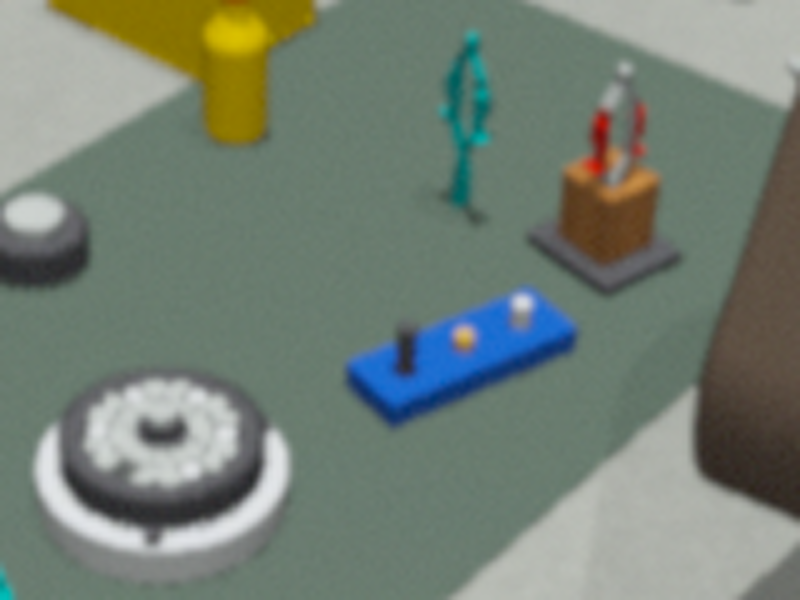

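View pics/gear0c.png

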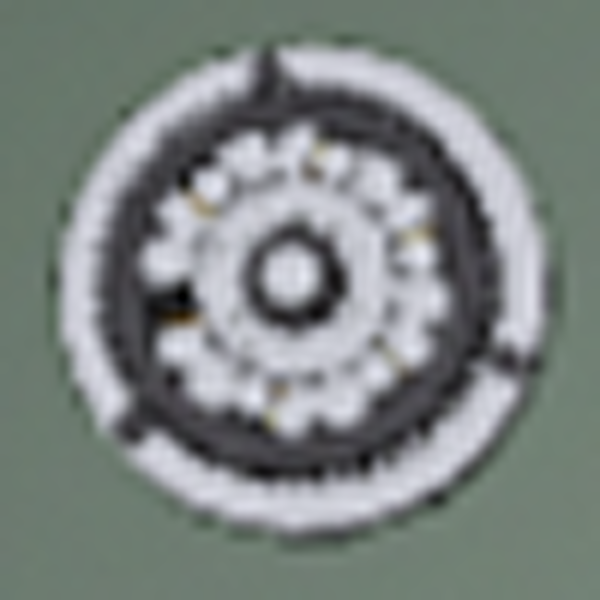

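The tweezers to use are the red-gripped pair in the stand, top view (378,236). The turquoise free-standing pair at (372,207) is the decoy. The gear to use is the steel one at (273,224), and the turquoise one at (220,217) is also a decoy. In the tray the dark tall dowel is at (320,236), the brass bush at (332,239) and the bright roller at (345,242). The empty pocket shows as a dark spot at about (262.5,225).

```bash
cat > h.py <<'E'
import cv2,numpy as np,pickle
def load(n): return pickle.load(open(f"pics/{n}.pkl","rb"))
def ray(s,uv,z):
    uv=np.atleast_2d(np.asarray(uv,float))
    d=np.c_[(uv[:,0]-s["cx"])/s["fx"],(uv[:,1]-s["cy"])/s["fy"],np.ones(len(uv))]@s["rotation"].T
    t=(z-s["xyz"][2])/d[:,2]
    return s["xyz"]+t[:,None]*d
def proj(s,P):
    c=(np.atleast_2d(P)-s["xyz"])@s["rotation"]
    return np.c_[c[:,0]/c[:,2]*s["fx"]+s["cx"],c[:,1]/c[:,2]*s["fy"]+s["cy"]]
def cloud(s):
    v,u=np.mgrid[:400,:640]; z=s["z_map"]
    c=np.stack([(u-s["cx"])/s["fx"]*z,(v-s["cy"])/s["fy"]*z,z],-1)
    return c@s["rotation"].T+s["xyz"]
def circ(p):
    A=np.c_[2*p,np.ones(len(p))]; x=np.linalg.lstsq(A,(p**2).sum(1),rcond=None)[0]
    return x[:2],np.sqrt(x[2]+x[:2]@x[:2])
def rect(w,z):  # orthophoto: not a model, just a plane rectification
    pass
E
python3 - <<'E'
from h import *
for n in("top0","side0"):
    s=load(n); C=cloud(s); hsv=cv2.cvtColor(s["pixels"],cv2.COLOR_RGB2HSV)
    H,S,V=[hsv[...,i].astype(int) for i in range(3)]
    # region masks
    def comp(m,near):
        k,l,st,ce=cv2.connectedComponentsWithStats(m.astype(np.uint8))
        d=[np.hypot(*(ce[i]-near))if st[i,4]>5 else 1e9 for i in range(1,k)]
        return l==1+int(np.argmin(d))
    near={"top0":dict(tray=(332,239),blk=(378,236)),"side0":dict(tray=(357,235),blk=(387,208))}[n]
    m=comp((H>105)&(H<125)&(S>150)&(V>60),near["tray"])
    zz=C[m]; print(n,"tray px",m.sum(),"z med",np.median(zz[:,2]))
    top=m&(abs(C[...,2]-.018)<.006)
    cnt=max(cv2.findContours(top.astype(np.uint8),0,1)[0],key=cv2.contourArea)[:,0]
    P=ray(s,cnt,.018)[:,:2]*1000
    print(" tray rect",cv2.minAreaRect(P.astype(np.float32)), "moment",np.mean(ray(s,np.argwhere(top)[:,::-1],.018)[:,:2],0))
    m=comp((H>5)&(H<20)&(S>120)&(V>60),near["blk"])
    top=m&(abs(C[...,2]-.060)<.008)
    cnt=max(cv2.findContours(top.astype(np.uint8),0,1)[0],key=cv2.contourArea)[:,0]
    P=ray(s,cnt,.060)[:,:2]*1000
    print(" block",m.sum(),top.sum(),cv2.minAreaRect(P.astype(np.float32)))
    red=((H<6)|(H>174))&(S>150)&(V>80)
    c0=near["blk"]; mm=np.zeros_like(red); mm[c0[1]-35:c0[1]+15,c0[0]-20:c0[0]+20]=1
    r=red&mm; k,l,st,ce=cv2.connectedComponentsWithStats(r.astype(np.uint8))
    for i in range(1,k): print("  red",ce[i],st[i],"xyz",np.round(np.median(C[l==i],0),4))
    br=(S<60)&(V>150)
    tr=cv2.convexHull(np.argwhere(comp((H>105)&(H<125)&(S>150)&(V>60),near["tray"]))[:,::-1].astype(np.int32))
    mm=cv2.fillConvexPoly(np.zeros((400,640),np.uint8),tr,1)>0
    mm=cv2.dilate(mm.astype(np.uint8),np.ones((3,3)))>0
    for nm,q in(("bright",(S<70)&(V>130)),("dark",V<70),("brass",(H>15)&(H<35)&(S>90))):
        q=q&mm; 
        k,l,st,ce=cv2.connectedComponentsWithStats(q.astype(np.uint8))
        for i in range(1,k):
            if st[i,4]>3: print("  ",nm,ce[i],st[i,4],np.round(np.median(C[l==i],0),4))
E
```

```text
top0 tray px 514 z med 0.016599174655506976
 tray rect ((469.6109313964844, -52.94319152832031), (131.96804809570312, 44.51225280761719), 74.82402038574219) moment [ 0.46980848 -0.05271486]
 block 69 55 ((460.82965087890625, -200.98046875), (40.15958023071289, 14.460308074951172), 81.75434875488281)
  red [374.88235294 234.29411765] [373 233   5   4  17] xyz [ 0.4764 -0.188   0.077 ]
  red [385.71428571 236.42857143] [385 234   2   5   7] xyz [ 0.4685 -0.2217  0.0739]
   bright [319.25 227.25] 4 [ 0.5106 -0.0131 -0.0029]
   bright [328.5 229.5] 8 [ 0.5015 -0.0435 -0.0014]
   bright [344.36363636 241.54545455] 11 [ 0.4575 -0.0933  0.03  ]
   dark [319.8 236. ] 5 [ 0.4768 -0.0137  0.0494]
   brass [332.  238.5] 8 [ 0.4693 -0.0537  0.0252]
side0 tray px 523 z med 0.01717015597154381
 tray rect ((467.54510498046875, -47.669830322265625), (137.45094299316406, 50.45219039916992), 74.76563262939453) moment [ 0.46684755 -0.04281207]
 block 268 82 ((465.4735107421875, -190.9708251953125), (52.24114990234375, 42.75984573364258), 42.386348724365234)
  red [384.37037037 193.40740741] [382 188   5  12  27] xyz [ 0.4758 -0.1877  0.0904]
   bright [368.94117647 226.35294118] 17 [ 0.4567 -0.09    0.03  ]
   bright [357.66666667 231.88888889] 9 [ 0.4669 -0.053   0.024 ]
   dark [345.58333333 234.91666667] 12 [ 0.4791 -0.0084  0.0337]
   brass [357.5 232.5] 4 [ 0.4665 -0.0478  0.0253]
```

```bash
python3 - <<'E'
from h import *
for n,g in(("top0",(273,224)),("side0",(298,252))):
    s=load(n); C=cloud(s); px=s["pixels"]; hsv=cv2.cvtColor(px,cv2.COLOR_RGB2HSV)
    H,S,V=[hsv[...,i].astype(int) for i in range(3)]
    c=ray(s,g,.047)[0]
    rad=np.hypot(C[...,0]-c[0],C[...,1]-c[1])
    # orthophoto of face plane at 0.25mm, bicubic
    N=600; st=.00025
    for it in range(2):
        X,Y=np.meshgrid((np.arange(N)-N/2)*st+c[0],(np.arange(N)-N/2)*st+c[1],indexing='ij')
        uv=proj(s,np.c_[X.ravel(),Y.ravel(),np.full(X.size,.047)]).reshape(N,N,2).astype(np.float32)
        o=cv2.remap(px,uv[...,0],uv[...,1],cv2.INTER_CUBIC)
        # rows = x, cols=y ; flip so x up, y left
        if it==0:
            g8=o.max(2).astype(int); 
            # bright cage outer edge: radial profile, steepest fall between 36..50mm
            pts=[]; pts2=[]
            for a in np.deg2rad(np.arange(0,360,3)):
                r=np.arange(.036,.068,.00025)
                ii=(N/2+r*np.cos(a)/st).round().astype(int).clip(0,N-1); jj=(N/2+r*np.sin(a)/st).round().astype(int).clip(0,N-1)
                p=cv2.GaussianBlur(g8[ii,jj].astype(np.float32)[None],(0,0),4)[0]; d=np.gradient(p)
                k=np.argmin(d[:50]); pts.append((c[0]+r[k]*np.cos(a),c[1]+r[k]*np.sin(a)))
                k=50+np.argmax(d[50:]); pts2.append((c[0]+r[k]*np.cos(a),c[1]+r[k]*np.sin(a)))
            for nm,q in(("cage",pts),("gear edge",pts2)):
                q=np.array(q); 
                for _ in range(4):
                    cc,R=circ(q); e=abs(np.hypot(*(q-cc).T)-R); q=q[e<max(.0008,2*np.median(e))]
                print(n,nm,cc,R,len(q),np.median(e))
                if nm=="cage": newc=cc
            m=(abs(C[...,2]-.047)<.004)&(rad<.075)
            print(" depth face mean",C[m][:,:2].mean(0),m.sum(), "z",np.median(C[m][:,2]))
            m=(abs(C[...,2]-.036)<.020)&(rad<.09)
            c=np.r_[newc,.047]
    im=o[::-1,::-1,::-1].copy()
    # dark spot
    cv2.imwrite(f"pics/ortho_{n}.png",im)
E
```

```text
top0 cage [0.52247357 0.14280893] 0.041279352654914614 63 0.0006358189810795056
top0 gear edge [0.52245392 0.14218325] 0.055224942849986663 82 0.0003447340916861996
 depth face mean [0.52387011 0.14461953] 561 z 0.04576536122596386
side0 cage [0.52244772 0.14663119] 0.04212958967837461 60 0.0003286804618955405
side0 gear edge [0.51711736 0.15216087] 0.061627947481454774 59 0.0008781260254739215
 depth face mean [0.52241124 0.14753111] 833 z 0.04669762105163211
```

View pics/ortho_top0.png

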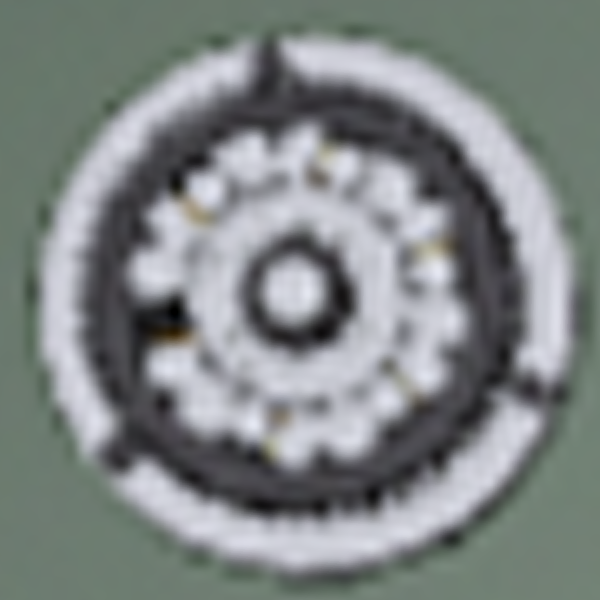

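View pics/ortho_side0.png

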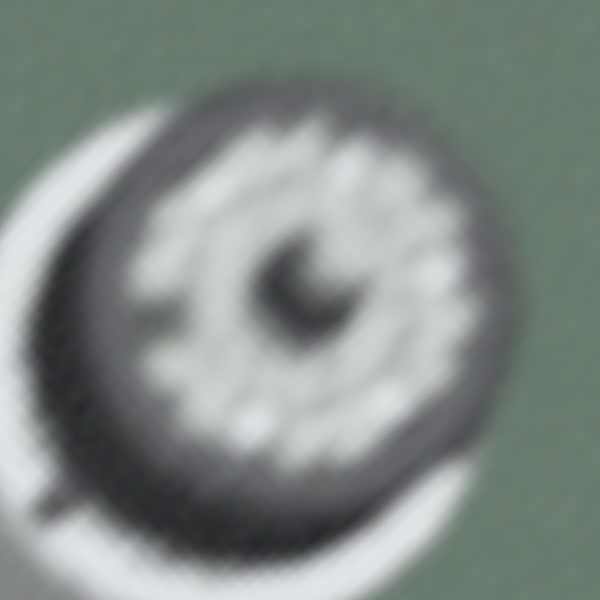

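The top orthophoto (x up, y left, 0.25 mm/px) has the empty pocket at about (165,317) with the brass plunger on its -x side, 34 mm from the centre as specified. The two cameras differ by about 4 mm in y. I'll look at the tray and stand the same way.

```bash
cat >> h.py <<'E'
def ortho(s,c,z,st=.00025,N=400):
    X,Y=np.meshgrid(c[0]+(N/2-np.arange(N))*st,c[1]+(N/2-np.arange(N))*st,indexing='ij')
    uv=proj(s,np.c_[X.ravel(),Y.ravel(),np.full(X.size,z)]).reshape(N,N,2).astype(np.float32)
    return cv2.remap(s["pixels"],uv[...,0],uv[...,1],cv2.INTER_CUBIC)[...,::-1]
def o2w(c,px,st=.00025,N=400): return (c[0]+(N/2-px[1])*st,c[1]+(N/2-px[0])*st)
E
python3 - <<'E'
from h import *
for n in("top0","side0"):
    s=load(n)
    a=[ortho(s,(.469,-.052),.018,st=.0005),ortho(s,(.458,-.092),.032,st=.0002)]
    b=[ortho(s,(.471,-.204),.060,st=.00025),ortho(s,(.471,-.204),.094,st=.00025)]
    cv2.imwrite(f"pics/or2_{n}.png",np.hstack([a[0],b[0]]))
    cv2.imwrite(f"pics/or3_{n}.png",np.hstack([a[1],b[1]]))
E
```

```text
(no output)
```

View pics/or2_top0.png

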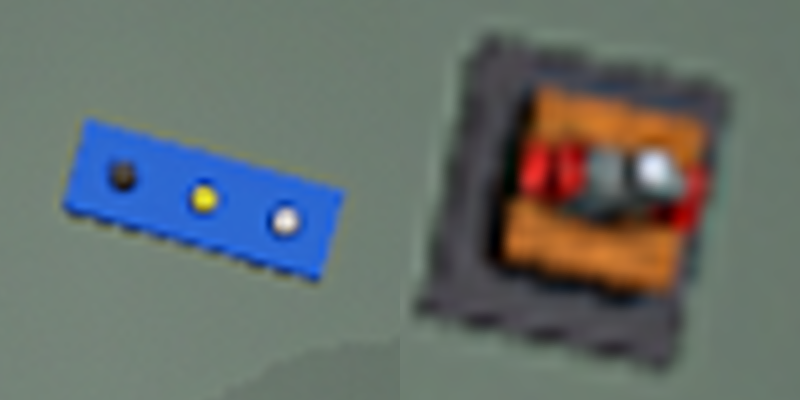

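View pics/or3_top0.png

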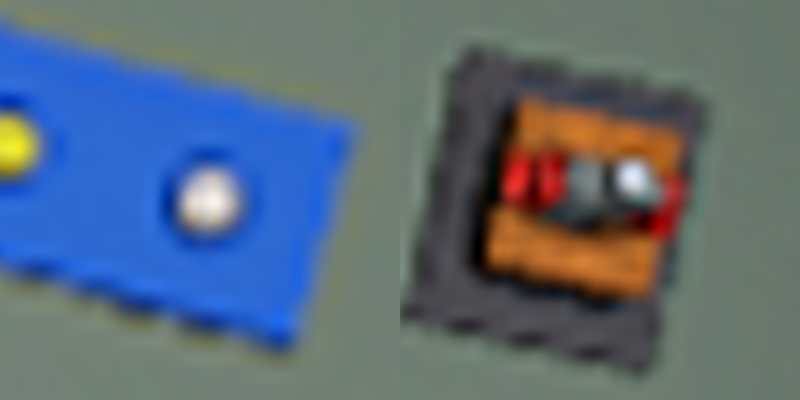

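View pics/or2_side0.png

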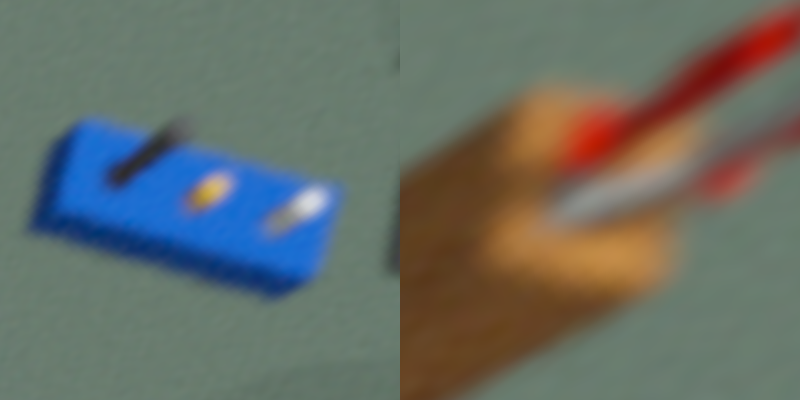

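View pics/or3_side0.png

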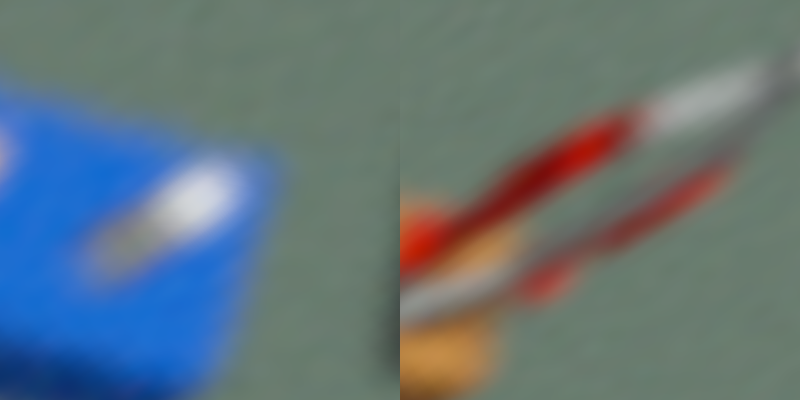

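```bash
cat >> h.py <<'E'
from scipy.spatial.transform import Rotation as Rot
def goalR(yawdeg): # tool x at yaw, z down
    a=np.deg2rad(yawdeg); x=np.array([np.cos(a),np.sin(a),0]); z=np.array([0,0,-1.]); return np.c_[x,np.cross(z,x),z]
def rows(st,pos,yaw,w,n=None,vmax=36,wmax=6.5):
    p=np.array(st["tool_pos"]);R=Rot.from_matrix(st["orientation"])
    G=Rot.from_matrix(goalR(yaw)); rv=(R.inv()*G).as_rotvec(); d=np.asarray(pos)-p
    n=n or int(max(1,np.ceil(np.linalg.norm(d)*1000/vmax),np.ceil(np.degrees(np.linalg.norm(rv))/wmax)))
    print("delta world mm",np.round(d*1000,1),"turn",np.round(np.degrees(rv),2),"rows",n)
    out=[]
    for i in range(n):
        Ri=R*Rot.from_rotvec(rv*i/n)
        sh=Ri.inv().apply(d/n)*1000
        out.append([round(float(v),1) for v in np.r_[sh,np.degrees(rv)/n]]+[w])
    print(out); return out
E
python3 - <<'E'
from h import *; from rig import bot
rows(bot.state(),(.473,-.204,.20),-11,90)
E
```

```text
delta world mm [324.6 402.9 -14.2] turn [-5.000e-02  1.000e-02  2.474e+01] rows 15
[[27.4, -21.0, 1.0, -0.0, 0.0, 1.6, 90], [26.8, -21.7, 1.0, -0.0, 0.0, 1.6, 90], [26.1, -22.5, 1.0, -0.0, 0.0, 1.6, 90], [25.5, -23.2, 1.0, -0.0, 0.0, 1.6, 90], [24.8, -24.0, 1.0, -0.0, 0.0, 1.6, 90], [24.1, -24.7, 1.0, -0.0, 0.0, 1.6, 90], [23.4, -25.3, 1.0, -0.0, 0.0, 1.6, 90], [22.7, -26.0, 1.0, -0.0, 0.0, 1.6, 90], [21.9, -26.7, 1.0, -0.0, 0.0, 1.6, 90], [21.1, -27.3, 1.0, -0.0, 0.0, 1.6, 90], [20.3, -27.9, 1.0, -0.0, 0.0, 1.6, 90], [19.5, -28.4, 1.0, -0.0, 0.0, 1.6, 90], [18.7, -29.0, 0.9, -0.0, 0.0, 1.6, 90], [17.8, -29.5, 0.9, -0.0, 0.0, 1.6, 90], [17.0, -30.0, 0.9, -0.0, 0.0, 1.6, 90]]
```

Request:
{"method": "play_rows", "body": {
  "moves": [
    [[27.4,-21,1,0,0,1.6,90],[26.8,-21.7,1,0,0,1.6,90],[26.1,-22.5,1,0,0,1.6,90],[25.5,-23.2,1,0,0,1.6,90],[24.8,-24,1,0,0,1.6,90],[24.1,-24.7,1,0,0,1.6,90],[23.4,-25.3,1,0,0,1.6,90],[22.7,-26,1,0,0,1.6,90],[21.9,-26.7,1,0,0,1.6,90],[21.1,-27.3,1,0,0,1.6,90]]
  ]
}}

```text
clock: 0.93
tool_pos: [0.3688, -0.3306, 0.2005]
orientation: [[0.998, -0.062, -0.002], [-0.062, -0.998, 0.004], [-0.003, -0.004, -1.0]]
contact_force: [0.5, 0.2, -0.3]
width: 0.946
```

```bash
python3 - <<'E'
from h import *; from rig import bot
rows(bot.state(),(.473,-.204,.20),-11,90)
E
```

```text
delta world mm [104.2 126.6  -0.5] turn [-0.24  0.17  7.47] rows 5
[[19.2, -26.5, 0.2, -0.0, 0.0, 1.5, 90], [18.5, -27.0, 0.1, -0.0, 0.0, 1.5, 90], [17.8, -27.5, 0.1, -0.0, 0.0, 1.5, 90], [17.1, -28.0, 0.1, -0.0, 0.0, 1.5, 90], [16.4, -28.4, 0.1, -0.0, 0.0, 1.5, 90]]
```

Request:
{"method": "play_rows", "body": {
  "moves": [
    [[19.2,-26.5,0,0,0,1.5,90],[18.5,-27.0,0,0,0,1.5,90],[17.8,-27.5,0,0,0,1.5,90],[17.1,-28.0,0,0,0,1.5,90],[16.4,-28.4,0,0,0,1.5,90],[0,0,0,0,0,0,90]]
  ]
}}

```text
clock: 1.43
tool_pos: [0.4792, -0.1926, 0.1999]
orientation: [[0.981, -0.196, -0.004], [-0.196, -0.98, 0.006], [-0.005, -0.006, -1.0]]
contact_force: [-0.2, 1.4, 0.0]
width: 0.946
```

```bash
python3 - <<'E'
from h import *; from rig import bot
rows(bot.state(),(.473,-.204,.20),-11,90)
for n in("side","top"):
    s=bot.snapshot(n); pickle.dump(s,open(f"pics/{n}1.pkl","wb"))
st=bot.state(); p=st["tool_pos"]; print(p)
pickle.dump(st,open("pics/st1.pkl","wb"))
ims=[]
for n in("side","top"):
    s=load(n+"1"); u=proj(s,p)[0]; print(n,u)
    x,y=int(u[0]),int(u[1]); im=s["pixels"][y-30:y+30,x-40:x+40,::-1]
    im=cv2.resize(im,(400*2//2,300),interpolation=cv2.INTER_CUBIC); cv2.circle(im,(int((u[0]-x+40.5)*5),int((u[1]-y+30.5)*5)),2,(255,0,255),-1); ims.append(im)
cv2.imwrite("pics/cal1.png",np.hstack(ims))
E
```

```text
delta world mm [ -6.2 -11.4   0.1] turn [-0.32  0.28 -0.33] rows 1
[[-3.9, 12.4, -0.2, -0.3, 0.3, -0.3, 90]]
[ 0.47721959 -0.19511608  0.19970534]
side [389.15297983 160.03244408]
top [382.53216301 231.37485998]
```

View pics/cal1.png

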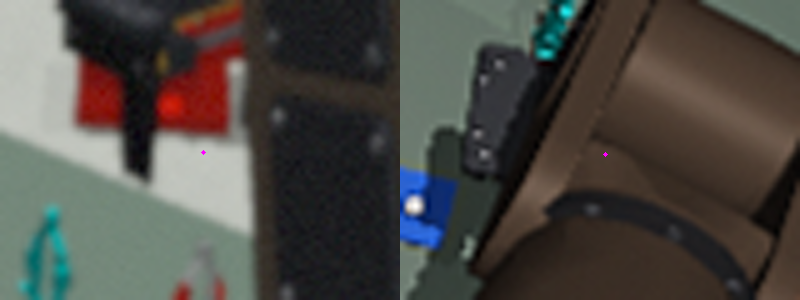

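```bash
python3 - <<'E'
from h import *
st=load("st1"); p=st["tool_pos"];R=st["orientation"]; s=load("side1")
x0,y0=350,130
im=cv2.resize(s["pixels"][y0:y0+50,x0:x0+60,::-1],(720,600),interpolation=cv2.INTER_CUBIC)
for yy in(-.045,-.057):
  for xx in(-.01,.01):
    for zz in(0,-.03):
        u=proj(s,p+R@np.array([xx,yy,zz]))[0]; print(xx,yy,zz,u); cv2.circle(im,(int((u[0]-x0+.5)*12),int((u[1]-y0+.5)*12)),3,(255,0,255),-1)
cv2.imwrite("pics/cal2.png",im)
E
```

```text
-0.01 -0.045 0 [380.29556379 165.98645929]
-0.01 -0.045 -0.03 [381.25499171 156.62348443]
0.01 -0.045 0 [375.4079423  163.16955731]
0.01 -0.045 -0.03 [376.29440946 153.86531301]
-0.01 -0.057 0 [377.20640264 167.23717999]
-0.01 -0.057 -0.03 [378.12992759 157.84520854]
0.01 -0.057 0 [372.32675858 164.39431822]
0.01 -0.057 -0.03 [373.17744279 155.06131809]
```

View pics/cal2.png

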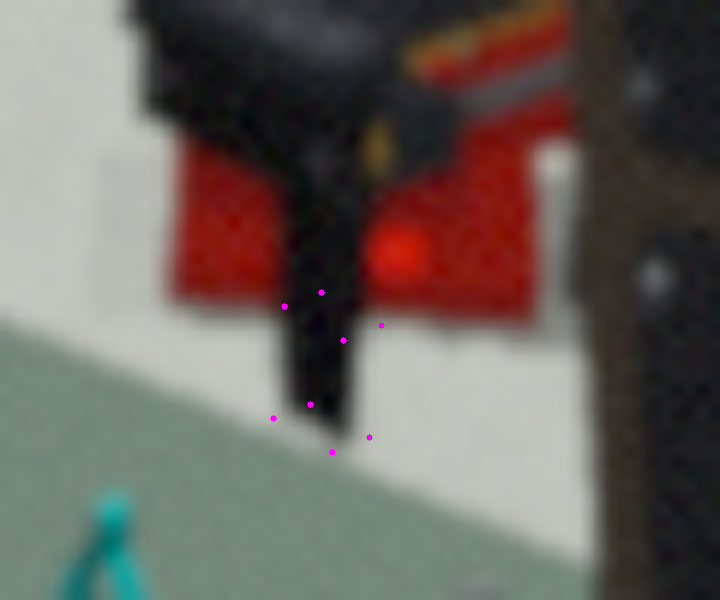

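```bash
python3 - <<'E'
from h import *; from rig import bot
rows(bot.state(),(.4745,-.2045,.17),-11,90,n=2)
E
```

```text
delta world mm [ -2.7  -9.4 -29.7] turn [-0.29  0.33 -0.26] rows 2
[[-0.3, 4.9, 14.8, -0.1, 0.2, -0.1, 90], [-0.4, 4.9, 14.8, -0.1, 0.2, -0.1, 90]]
```

Request:
{"method": "play_rows", "body": {
  "moves": [
    [[-0.4,5,14.8,-0.15,0.15,-0.1,90],[-0.4,5,14.8,-0.15,0.15,-0.1,90],[0,0,0,0,0,0,90],[0,0,0,0,0,0,90]]
  ]
}}

```text
clock: 1.87
tool_pos: [0.4724, -0.2075, 0.1696]
orientation: [[0.981, -0.192, -0.001], [-0.192, -0.981, -0.001], [-0.001, 0.001, -1.0]]
contact_force: [-1.0, 0.4, -0.5]
width: 0.946
```

```bash
python3 - <<'E'
from h import *; from rig import bot
rows(bot.state(),(.4745,-.2045,.10),-11,70,n=4)
E
```

```text
delta world mm [  2.1   3.  -69.6] turn [ 0.05  0.04 -0.08] rows 4
[[0.4, -0.9, 17.4, 0.0, 0.0, -0.0, 70], [0.4, -0.9, 17.4, 0.0, 0.0, -0.0, 70], [0.4, -0.9, 17.4, 0.0, 0.0, -0.0, 70], [0.4, -0.9, 17.4, 0.0, 0.0, -0.0, 70]]
```

Request:
{"method": "play_rows", "body": {
  "moves": [
    [[0.6,-0.9,17.4,0,0,0,70],[0.6,-0.9,17.4,0,0,0,70],[0.4,-0.7,17.4,0,0,0,70],[0.2,-0.5,17.4,0,0,0,70],[0,0,0,0,0,0,70],[0,0,0,0,0,0,70]]
  ]
}}

```text
clock: 2.37
tool_pos: [0.4744, -0.2096, 0.1023]
orientation: [[0.98, -0.198, 0.003], [-0.198, -0.98, -0.003], [0.004, 0.003, -1.0]]
contact_force: [0.6, 0.5, -0.1]
width: 0.734
```

```bash
python3 - <<'E'
from h import *; from rig import bot
st=bot.state(); rows(st,(.4745,-.2045,.075),-11,70,n=2)
for n in ["side","top"]:
    s=bot.snapshot(n); pickle.dump(s,open(f"pics/{n}2.pkl","wb"))
    if n=="side": cv2.imwrite("pics/side2c.png",cv2.resize(s["pixels"][150:230,340:440,::-1],(750,600),interpolation=cv2.INTER_CUBIC))
    else: cv2.imwrite("pics/top2c.png",cv2.resize(s["pixels"][150:310,220:430,::-1],(788,600),interpolation=cv2.INTER_CUBIC))
E
```

```text
delta world mm [  0.1   5.1 -27.3] turn [ 0.15 -0.22 -0.41] rows 2
[[-0.5, -2.5, 13.7, 0.1, -0.1, -0.2, 70], [-0.4, -2.5, 13.7, 0.1, -0.1, -0.2, 70]]
```

View pics/side2c.png

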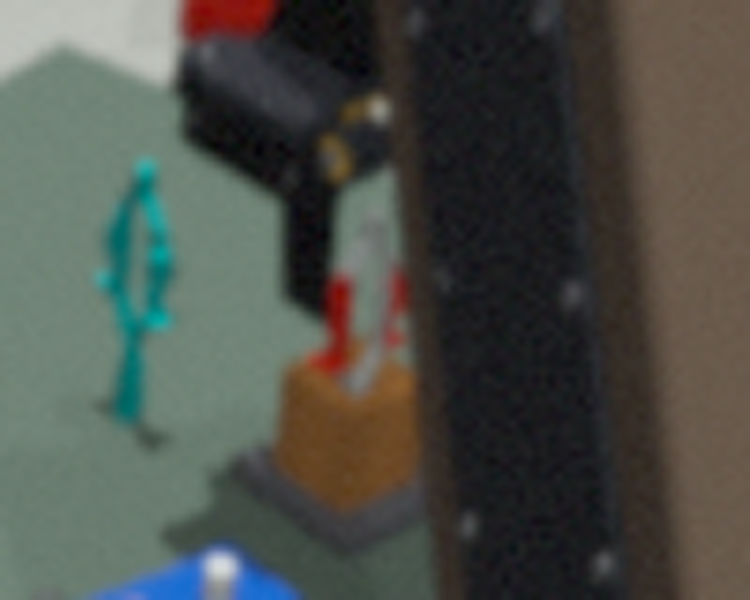

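View pics/top2c.png

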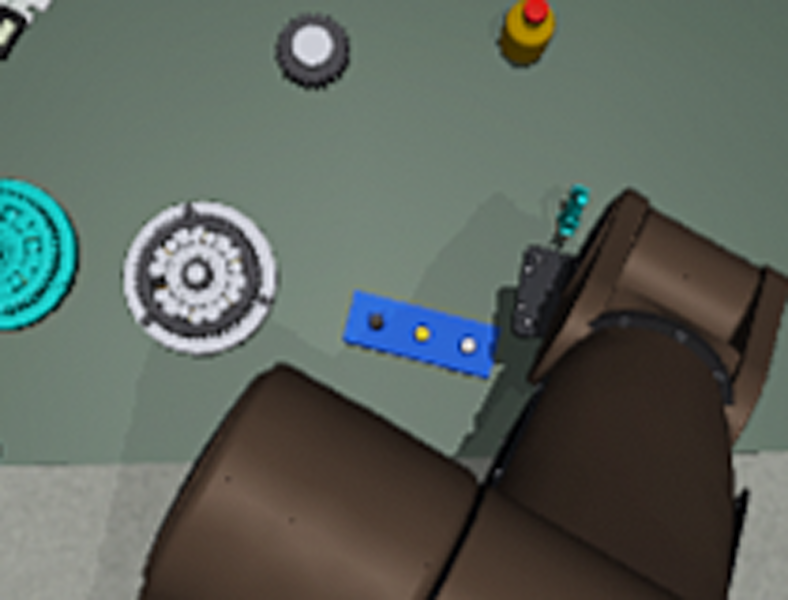

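Request:
{"method": "play_rows", "body": {
  "moves": [
    [[0,-5,3,0.1,-0.2,-0.4,70],[0,0,8,0,0,0,70],[0,0,8,0,0,0,70],[0,0,5,0,0,0,70],[0,0,0,0,0,0,70]]
  ]
}}

```text
clock: 2.88
tool_pos: [0.4769, -0.205, 0.0799]
orientation: [[0.982, -0.19, 0.006], [-0.19, -0.982, -0.004], [0.006, 0.003, -1.0]]
contact_force: [0.4, 0.4, -0.8]
width: 0.734
```

```bash
python3 - <<'E'
from h import *; from rig import bot
st=bot.state(); print(st["tool_pos"],st["contact_force"]);rows(st,(.4745,-.2045,.0745),-11,70,n=1)
E
```

```text
[ 0.47687518 -0.20496997  0.07986482] [ 0.37178993  0.40206589 -0.81358525]
delta world mm [-2.4  0.5 -5.4] turn [ 0.17 -0.36  0.04] rows 1
[[-2.5, -0.0, 5.3, 0.2, -0.4, 0.0, 70]]
```

Request:
{"method": "play_rows", "body": {
  "moves": [
    [[-2.4,-0.5,5,0.2,-0.4,0,50],[0,0,0,0,0,0,42],[0,0,0,0,0,0,40],[0,0,0,0,0,0,38],[0,0,0,0,0,0,38]]
  ]
}}

```text
clock: 3.3
tool_pos: [0.4743, -0.2038, 0.0738]
orientation: [[0.982, -0.19, -0.002], [-0.19, -0.982, 0.002], [-0.003, -0.001, -1.0]]
contact_force: [-0.5, -0.2, -0.2]
width: 0.447
```

```bash
python3 - <<'E'
from h import *; from rig import bot
st=bot.state(); print(st["tool_pos"],st["contact_force"],st["torque"],st["width"]);rows(st,(.4745,-.2045,.075),-11,70,n=1)
E
```

```text
[ 0.47425814 -0.20382822  0.07375324] [-0.48255586 -0.21304225 -0.21400306] [ 0.0671685  -0.02430858 -0.01280078] 0.4469592712822977
delta world mm [ 0.2 -0.7  1.2] turn [-0.08  0.16  0.04] rows 1
[[0.4, 0.6, -1.2, -0.1, 0.2, 0.0, 70]]
```

Request:
{"method": "play_rows", "body": {
  "moves": [
    [[0.3,0,-1.2,0,0.1,0,38],[0,0,0,0,0,0,37],[0,0,0,0,0,0,36]]
  ]
}}

```text
clock: 3.55
tool_pos: [0.4748, -0.2041, 0.0755]
orientation: [[0.982, -0.19, 0.0], [-0.19, -0.982, 0.001], [-0.0, -0.001, -1.0]]
contact_force: [-0.4, 0.3, -0.2]
width: 0.384
```

```bash
python3 - <<'E'
from h import *; from rig import bot
st=bot.state(); print(st["tool_pos"],st["contact_force"],st["torque"],st["width"]*95.1)
E
```

```text
[ 0.47477113 -0.20408407  0.07548127] [-0.44666399  0.33562503 -0.19202251] [-0.01019721  0.0089738  -0.01281203] 36.50340713327485
```

Request:
{"method": "play_rows", "body": {
  "moves": [
    [[0,0,0,0,0,0,34.5],[0,0,0,0,0,0,34],[0,0,0,0,0,0,34]]
  ]
}}

```text
clock: 3.8
tool_pos: [0.4748, -0.2041, 0.0757]
orientation: [[0.982, -0.19, 0.001], [-0.19, -0.982, 0.001], [0.0, -0.001, -1.0]]
contact_force: [-0.2, -0.0, -1.7]
width: 0.356
```

Request:
{"method": "play_rows", "body": {
  "moves": [
    [[0,0,0,0,0,0,33.5],[0,0,0,0,0,0,33.5]]
  ]
}}

```text
clock: 3.97
tool_pos: [0.4748, -0.2041, 0.0757]
orientation: [[0.982, -0.19, 0.0], [-0.19, -0.982, 0.001], [0.0, -0.001, -1.0]]
contact_force: [-0.0, -0.9, -0.8]
width: 0.353
```

```bash
python3 - <<'E'
from h import *; from rig import bot
st=bot.state(); print(st["tool_pos"],st["contact_force"],st["torque"],st["width"]*95.1)
E
```

```text
[ 0.47479065 -0.20409088  0.07569521] [-0.01287239 -0.92595604 -0.76237236] [0.02281179 0.02789685 0.03737106] 33.607920410450696
```

Request:
{"method": "play_rows", "body": {
  "moves": [
    [[0,0,0,0,0,0,33],[0,0,0,0,0,0,33]]
  ]
}}

```text
clock: 4.13
tool_pos: [0.4747, -0.204, 0.0756]
orientation: [[0.982, -0.19, 0.0], [-0.19, -0.982, 0.001], [0.0, -0.001, -1.0]]
contact_force: [-0.6, 0.1, -1.0]
width: 0.35
```

```bash
python3 - <<'E'
from h import *; from rig import bot
st=bot.state(); print(st["tool_pos"],st["contact_force"],st["torque"],st["width"]*95.1)
E
```

```text
[ 0.47473058 -0.20401085  0.0756103 ] [-0.60626713  0.10813582 -0.96402489] [ 0.05999254  0.01019238 -0.01868033] 33.27396178027273
```

Request:
{"method": "play_rows", "body": {
  "moves": [
    [[0,0,0,0,0,0,32],[0,0,0,0,0,0,32],[0,0,0,0,0,0,32]]
  ]
}}

```text
clock: 4.38
tool_pos: [0.4747, -0.2042, 0.0756]
orientation: [[0.982, -0.19, 0.0], [-0.19, -0.982, 0.001], [0.0, -0.001, -1.0]]
contact_force: [-0.2, 0.5, -0.4]
width: 0.34
```

```bash
python3 - <<'E'
from h import *; from rig import bot
st=bot.state(); print(st["tool_pos"],st["contact_force"],st["torque"],st["width"]*95.1)
E
```

```text
[ 0.47472299 -0.20417794  0.07555859] [-0.15569111  0.47048397 -0.36185772] [0.03821241 0.0215244  0.04691168] 32.35380255534471
```

Request:
{"method": "play_rows", "body": {
  "moves": [
    [[0,0,0,0,0,0,33.7],[0,0,0,0,0,0,33.7],[0,0,-5,0,0,0,33.7],[0,0,-10,0,0,0,33.7],[0,0,-10,0,0,0,33.7]]
  ]
}}

```text
clock: 4.8
tool_pos: [0.474, -0.2036, 0.1007]
orientation: [[0.982, -0.19, -0.003], [-0.19, -0.982, 0.003], [-0.003, -0.002, -1.0]]
contact_force: [0.7, -0.2, -0.7]
width: 0.352
```

```bash
python3 - <<'E'
from h import *; from rig import bot
st=bot.state(); print(st["tool_pos"],st["contact_force"],st["torque"],st["width"]*95.1);rows(st,(.4745,-.204,.145),-11,33.7,n=4)
s=bot.snapshot("side"); pickle.dump(s,open(f"pics/side3.pkl","wb"))
cv2.imwrite("pics/side3c.png",cv2.resize(s["pixels"][150:230,340:440,::-1],(750,600),interpolation=cv2.INTER_CUBIC))
E
```

```text
[ 0.47396486 -0.20364218  0.10067621] [ 0.72958383 -0.19537412 -0.70046627] [ 0.04892175 -0.01706165  0.00038615] 33.519606381845584
delta world mm [ 0.5 -0.4 44.3] turn [-0.13  0.19  0.04] rows 4
[[0.1, 0.0, -11.1, -0.0, 0.0, 0.0, 33.7], [0.1, 0.0, -11.1, -0.0, 0.0, 0.0, 33.7], [0.1, 0.0, -11.1, -0.0, 0.0, 0.0, 33.7], [0.1, 0.1, -11.1, -0.0, 0.0, 0.0, 33.7]]
```

View pics/side3c.png

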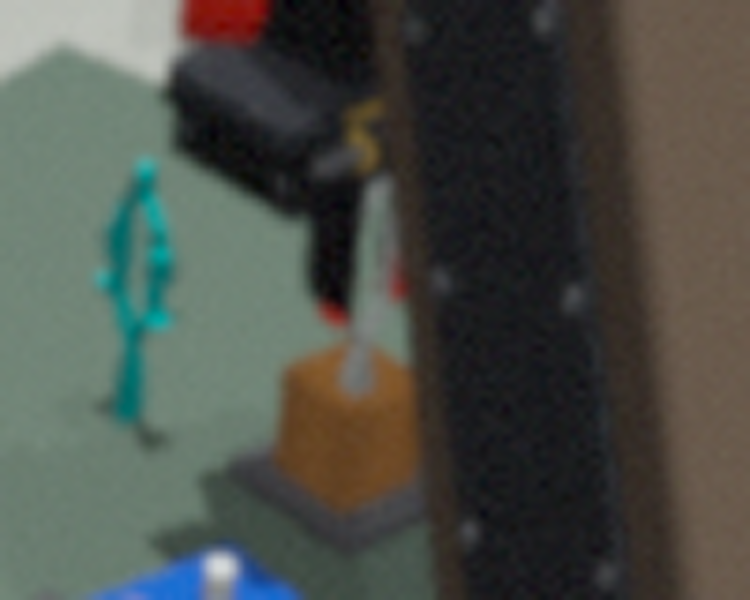

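The side view shows the tweezers gripped with the stop just under the fingertip (335,310) and rising out of the well. I'll keep lifting.

Request:
{"method": "play_rows", "body": {
  "moves": [
    [[0,0,-12,0,0,0,33.7],[0,0,-12,0,0,0,33.7],[0,0,-12,0,0,0,33.7],[0,0,-12,0,0,0,33.7],[0,0,0,0,0,0,33.7]]
  ]
}}

```text
clock: 5.27
tool_pos: [0.475, -0.2042, 0.1557]
orientation: [[0.982, -0.19, 0.002], [-0.19, -0.982, -0.0], [0.002, -0.0, -1.0]]
contact_force: [0.5, -0.1, -1.2]
width: 0.357
```

```bash
python3 - <<'E'
from h import *; from rig import bot
st=bot.state(); print(st["tool_pos"],st["contact_force"],st["torque"],st["width"]*95.1);rows(st,(.458,-.092,.150),-11,33.7)
s=bot.snapshot("side"); pickle.dump(s,open(f"pics/side4.pkl","wb"))
cv2.imwrite("pics/side4c.png",cv2.resize(s["pixels"][120:220,320:440,::-1],(720,600),interpolation=cv2.INTER_CUBIC))
E
```

```text
[ 0.47498704 -0.20418845  0.1556985 ] [ 0.49796975 -0.12560937 -1.15616018] [0.04264222 0.05320849 0.02433074] 33.96466209426803
delta world mm [-17.  112.2  -5.7] turn [-0.02 -0.13  0.04] rows 4
[[-9.5, -26.7, 1.4, -0.0, -0.0, 0.0, 33.7], [-9.5, -26.7, 1.4, -0.0, -0.0, 0.0, 33.7], [-9.5, -26.7, 1.4, -0.0, -0.0, 0.0, 33.7], [-9.5, -26.7, 1.4, -0.0, -0.0, 0.0, 33.7]]
```

View pics/side4c.png

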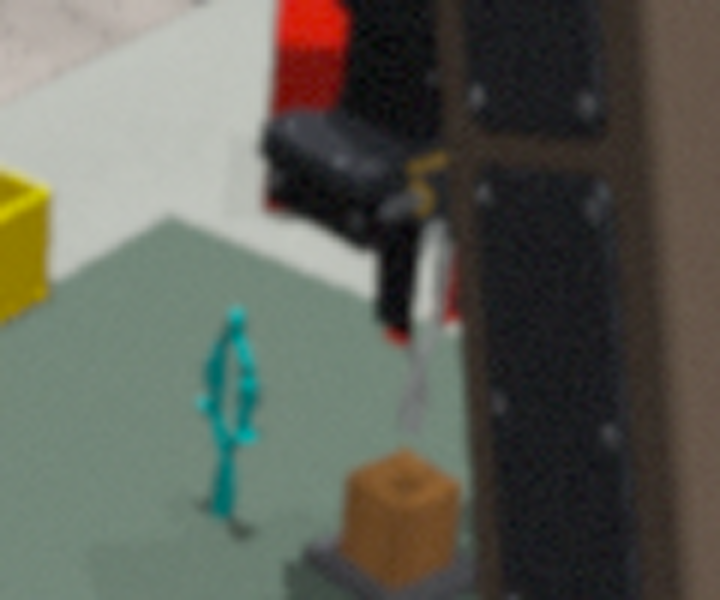

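```bash
python3 - <<'E'
from h import *
s=load("side4")
print("well",ray(s,(387.3-.5+.0,200.2-.5),.060))
print("pred tips",proj(s,(.475,-.2042,.090)), "pred TCP",proj(s,(.475,-.2042,.1557)),"pred tail",proj(s,(.475,-.2042,.1557+.063)))
cv2.imwrite("pics/side4d.png",cv2.resize(s["pixels"][170:230,365:445,::-1],(800,600),interpolation=cv2.INTER_CUBIC))
E
```

```text
well [[ 0.47279217 -0.20068729  0.06      ]]
pred tips [[387.81354062 190.78233334]] pred TCP [[390.01211974 172.18580639]] pred tail [[392.23621125 153.37348468]]
```

View pics/side4d.png

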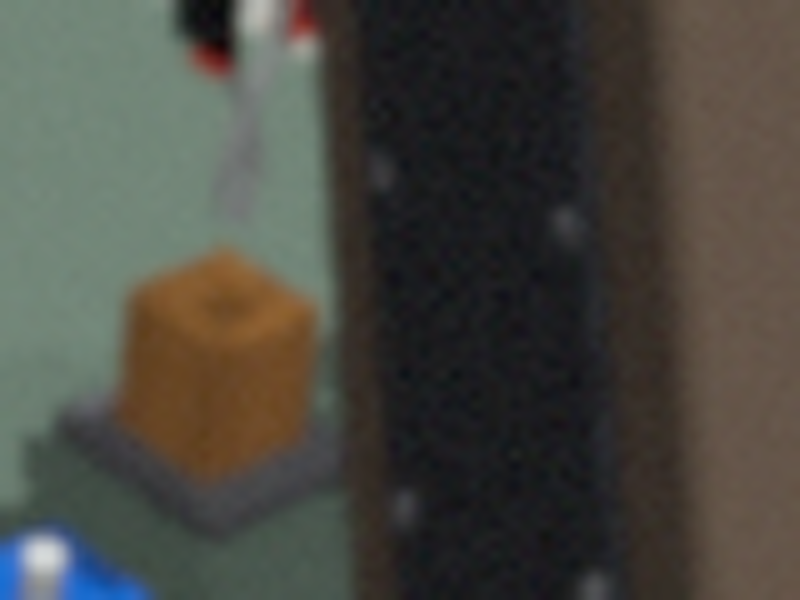

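The tips show at (388.0,190.7) in the side view and were predicted at (387.8,190.8), so they are straight below the TCP. Next I'll go above the roller.

```bash
python3 - <<'E'
from h import *; from rig import bot
rows(bot.state(),(.4595,-.093,.135),7.3,33.7,n=5)
E
```

```text
delta world mm [-15.2 111.  -19.7] turn [ -0.03  -0.09 -18.26] rows 5
[[-7.2, -21.2, 3.9, -0.0, -0.0, -3.7, 33.7], [-5.8, -21.6, 3.9, -0.0, -0.0, -3.7, 33.7], [-4.4, -22.0, 3.9, -0.0, -0.0, -3.7, 33.7], [-3.0, -22.2, 3.9, -0.0, -0.0, -3.7, 33.7], [-1.6, -22.3, 3.9, -0.0, -0.0, -3.7, 33.7]]
```

Request:
{"method": "play_rows", "body": {
  "moves": [
    [[-7.2,-21.2,3,0,0,-3.7,33.7],[-5.8,-21.6,3,0,0,-3.7,33.7],[-4.4,-22.0,4,0,0,-3.7,33.7],[-3.0,-22.2,4,0,0,-3.7,33.7],[-1.6,-18,4,0,0,-3.7,33.7],[0,0,0,0,0,0,33.7],[0,0,0,0,0,0,33.7]]
  ]
}}

```text
clock: 5.9
tool_pos: [0.4573, -0.0937, 0.1329]
orientation: [[0.99, 0.144, -0.0], [0.144, -0.99, 0.0], [-0.0, -0.0, -1.0]]
contact_force: [1.0, -0.6, -1.0]
width: 0.357
```

```bash
python3 - <<'E'
from h import *; from rig import bot
rows(bot.state(),(.4595,-.093,.135),7.3,33.7,n=1)
E
```

```text
delta world mm [2.2 0.7 2.1] turn [-0.03  0.01  0.96] rows 1
[[2.3, -0.4, -2.1, -0.0, 0.0, 1.0, 33.7]]
```

Now I'll squeeze the jaws open in stages here and look.

Request:
{"method": "play_rows", "body": {
  "moves": [
    [[2.3,-0.4,0,0,0,1.0,32],[0,0,0,0,0,0,30],[0,0,0,0,0,0,28.5],[0,0,0,0,0,0,28.5],[0,0,0,0,0,0,28.5]]
  ]
}}

```text
clock: 6.32
tool_pos: [0.4606, -0.0955, 0.1325]
orientation: [[0.993, 0.118, 0.0], [0.118, -0.993, 0.0], [0.0, -0.0, -1.0]]
contact_force: [-0.9, -0.1, -0.4]
width: 0.304
```

```bash
python3 - <<'E'
from h import *; from rig import bot
st=bot.state();print(st["width"]*95.1,st["contact_force"]);rows(st,(.4595,-.093,.135),7.3,33.7,n=1)
p=st["tool_pos"];print(p)
ims=[]
for n in("side","top"):
    s=bot.snapshot(n); pickle.dump(s,open(f"pics/{n}5.pkl","wb"))
    for q in((p-[0,0,.0656]),(.4595,-.093,.032)): print(n,proj(s,q))
    u=proj(s,p-[0,0,.0656])[0]; x,y=int(u[0]),int(u[1])
    ims.append(cv2.resize(s["pixels"][y-30:y+30,x-20:x+20,::-1],(400,600),interpolation=cv2.INTER_CUBIC)); print(x-20,y-30)
cv2.imwrite("pics/v5.png",np.hstack(ims))
E
```

```text
28.886037857050297 [-0.9485124  -0.14013624 -0.38336324]
delta world mm [-1.1  2.5  2.5] turn [-0.01 -0.   -0.54] rows 1
[[-0.8, -2.6, -2.5, -0.0, -0.0, -0.5, 33.7]]
[ 0.46056023 -0.09549831  0.13246594]
side [[370.01920469 214.50861384]]
side [[368.89737932 224.61147838]]
350 184
top [[345.53395493 240.21504573]]
top [[344.07711912 241.12452791]]
325 210
```

View pics/v5.png

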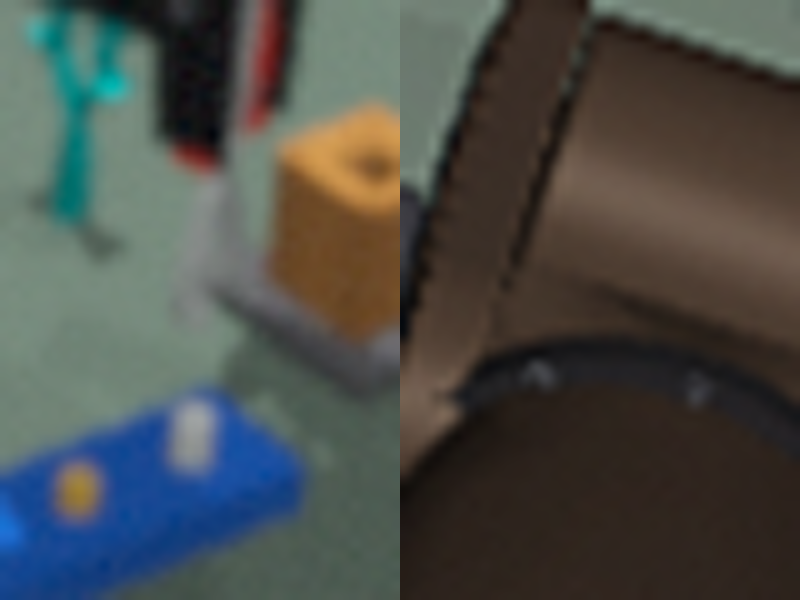

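The side view shows the open jaws straddling a point above the roller. The roller's top centre is at about (368.8,224.2), against a predicted (368.9,224.6), so I'll descend.

Request:
{"method": "play_rows", "body": {
  "moves": [
    [[-0.8,-2.5,2,0,0,-0.5,28.5],[0,0,6,0,0,0,28.5],[0,0,6,0,0,0,28.5],[0,0,4,0,0,0,28.5],[0,0,0,0,0,0,28.5],[0,0,0,0,0,0,28.5]]
  ]
}}

```text
clock: 6.92
tool_pos: [0.459, -0.0929, 0.1122]
orientation: [[0.992, 0.127, -0.0], [0.127, -0.992, 0.0], [-0.0, -0.0, -1.0]]
contact_force: [-0.1, -0.1, -0.8]
width: 0.306
```

```bash
python3 - <<'E'
from h import *; from rig import bot
st=bot.state();print(st["width"]*95.1,st["contact_force"]);rows(st,(.4595,-.093,.0866),7.3,28.5,n=1)
E
```

```text
29.069393655544893 [-0.07481676 -0.12511262 -0.79546887]
delta world mm [  0.5  -0.1 -25.6] turn [-0.02  0.02  0.  ] rows 1
[[0.5, 0.2, 25.6, -0.0, 0.0, 0.0, 28.5]]
```

Request:
{"method": "play_rows", "body": {
  "moves": [
    [[0.5,0.2,5,0,0,0,28.5],[0,0,4,0,0,0,28.5],[0,0,0,0,0,0,28.5]]
  ]
}}

```text
clock: 7.17
tool_pos: [0.4597, -0.093, 0.1024]
orientation: [[0.992, 0.127, -0.0], [0.127, -0.992, 0.0], [-0.0, -0.0, -1.0]]
contact_force: [-0.0, -0.3, -1.9]
width: 0.303
```

```bash
python3 - <<'E'
from h import *; from rig import bot
st=bot.state();print(st["width"]*95.1,st["contact_force"]);rows(st,(.4595,-.093,.0866),7.3,28.5,n=1)
s=bot.snapshot("side"); pickle.dump(s,open(f"pics/side6.pkl","wb"))
cv2.imwrite("pics/v6.png",cv2.resize(s["pixels"][200:245,340:400,::-1],(800,600),interpolation=cv2.INTER_CUBIC))
E
```

```text
28.81273163042404 [-0.0487671  -0.28325009 -1.94089991]
delta world mm [ -0.2   0.  -15.8] turn [-0.02  0.01  0.01] rows 1
[[-0.2, -0.1, 15.8, -0.0, 0.0, 0.0, 28.5]]
```

View pics/v6.png

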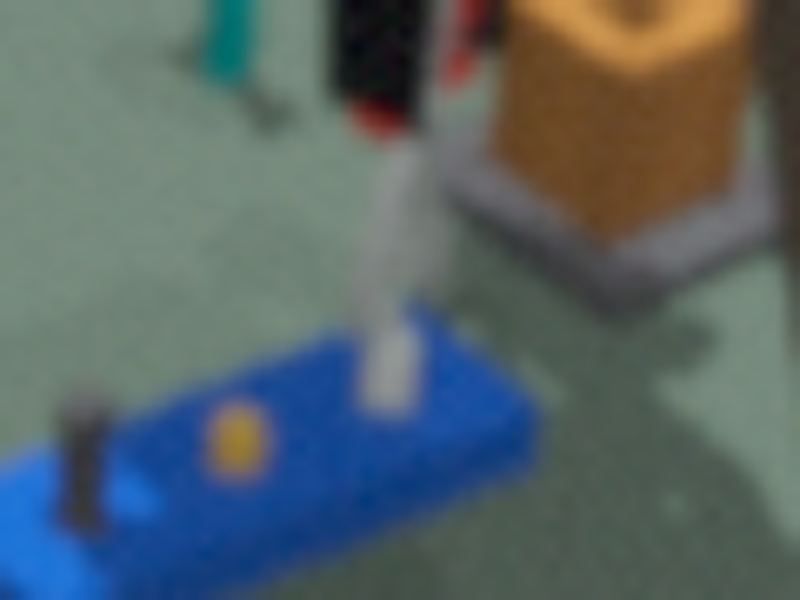

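The open jaws, left at (375,310) and right at (430,280) in the crop, straddle the roller at (395,370). I'll descend the rest of the way.

Request:
{"method": "play_rows", "body": {
  "moves": [
    [[-0.1,0,4,0,0,0,28.5],[0,0,4,0,0,0,28.5],[0,0,0,0,0,0,28.5]]
  ]
}}

```text
clock: 7.47
tool_pos: [0.4598, -0.0931, 0.0941]
orientation: [[0.992, 0.127, 0.0], [0.127, -0.992, 0.0], [0.0, 0.0, -1.0]]
contact_force: [0.5, 0.3, -0.5]
width: 0.301
```

Request:
{"method": "play_rows", "body": {
  "moves": [
    [[0,0,3,0,0,0,28.5],[0,0,3,0,0,0,28.5],[0,0,0,0,0,0,28.5]]
  ]
}}

```text
clock: 7.72
tool_pos: [0.4598, -0.0932, 0.0874]
orientation: [[0.992, 0.127, 0.0], [0.127, -0.992, 0.0], [0.0, 0.0, -1.0]]
contact_force: [0.7, 0.4, -1.2]
width: 0.305
```

```bash
python3 - <<'E'
from h import *; from rig import bot
st=bot.state();print(st["width"]*95.1,st["contact_force"]);rows(st,(.4595,-.093,.0866),7.3,28.5,n=1)
E
```

```text
28.995459578192932 [ 0.68138498  0.3818688  -1.19813109]
delta world mm [-0.3  0.2 -0.8] turn [ 0.   -0.03  0.  ] rows 1
[[-0.3, -0.2, 0.8, 0.0, -0.0, 0.0, 28.5]]
```

Request:
{"method": "play_rows", "body": {
  "moves": [
    [[-0.2,-0.1,0.6,0,0,0,29.5],[0,0,0,0,0,0,30.5],[0,0,0,0,0,0,31.2],[0,0,0,0,0,0,31.2]]
  ]
}}

```text
clock: 8.05
tool_pos: [0.4596, -0.0931, 0.0866]
orientation: [[0.992, 0.127, 0.0], [0.127, -0.992, 0.0], [0.0, -0.0, -1.0]]
contact_force: [0.1, -0.6, -0.7]
width: 0.328
```

Request:
{"method": "play_rows", "body": {
  "moves": [
    [[0,0,0,0,0,0,31.4],[0,0,0,0,0,0,31.4]]
  ]
}}

```text
clock: 8.22
tool_pos: [0.4597, -0.0931, 0.0868]
orientation: [[0.992, 0.127, 0.001], [0.127, -0.992, -0.0], [0.001, 0.0, -1.0]]
contact_force: [0.4, 0.2, -0.7]
width: 0.334
```

Request:
{"method": "play_rows", "body": {
  "moves": [
    [[0,0,0,0,0,0,31.6],[0,0,0,0,0,0,31.6]]
  ]
}}

```text
clock: 8.38
tool_pos: [0.4597, -0.0931, 0.0869]
orientation: [[0.992, 0.127, 0.001], [0.127, -0.992, -0.0], [0.001, 0.0, -1.0]]
contact_force: [0.2, -0.2, -0.1]
width: 0.338
```

```bash
python3 - <<'E'
from h import *; from rig import bot
st=bot.state();print(st["width"]*95.1,st["contact_force"],st["torque"]);rows(st,(.4595,-.093,.0866),7.3,28.5,n=1)
E
```

```text
32.14242857735437 [ 0.24759247 -0.22419718 -0.10689284] [-0.00965346  0.02011703  0.03070011]
delta world mm [-0.2  0.1 -0.3] turn [ 0.01 -0.05  0.01] rows 1
[[-0.2, -0.1, 0.3, 0.0, -0.0, 0.0, 28.5]]
```

Request:
{"method": "play_rows", "body": {
  "moves": [
    [[0,0,0,0,0,0,31.7],[0,0,0,0,0,0,31.7],[0,0,-4,0,0,0,31.7],[0,0,-4,0,0,0,31.7],[0,0,0,0,0,0,31.7]]
  ]
}}

```text
clock: 8.8
tool_pos: [0.4597, -0.0931, 0.0956]
orientation: [[0.992, 0.127, 0.001], [0.127, -0.992, -0.0], [0.001, 0.0, -1.0]]
contact_force: [0.4, 0.2, -0.9]
width: 0.336
```

```bash
python3 - <<'E'
from h import *; from rig import bot
st=bot.state();print(st["width"]*95.1,st["contact_force"],st["torque"]);rows(st,(.4595,-.093,.0866),7.3,28.5,n=1)
s=bot.snapshot("side"); pickle.dump(s,open(f"pics/side7.pkl","wb"))
cv2.imwrite("pics/v7.png",cv2.resize(s["pixels"][200:245,340:400,::-1],(800,600),interpolation=cv2.INTER_CUBIC))
E
```

```text
31.949566139765775 [ 0.40844784  0.16396475 -0.94121837] [0.02622375 0.04840559 0.0045718 ]
delta world mm [-0.2  0.1 -9. ] turn [ 0.   -0.03  0.01] rows 1
[[-0.2, -0.1, 9.0, 0.0, -0.0, 0.0, 28.5]]
```

View pics/v7.png

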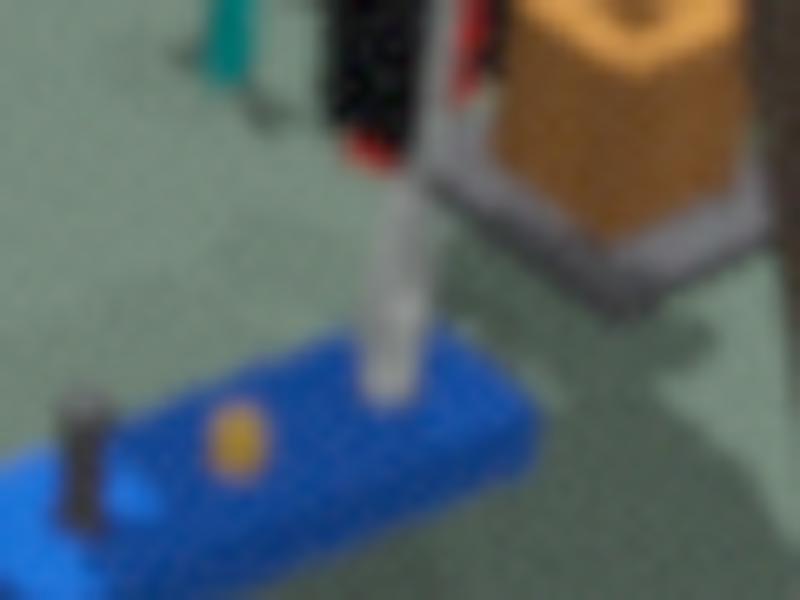

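Request:
{"method": "play_rows", "body": {
  "moves": [
    [[0,0,-8,0,0,0,31.7],[0,0,-10,0,0,0,31.7],[0,0,-12,0,0,0,31.7],[0,0,-12,0,0,0,31.7],[0,0,-8,0,0,0,31.7],[0,0,0,0,0,0,31.7],[0,0,0,0,0,0,31.7]]
  ]
}}

```text
clock: 9.43
tool_pos: [0.4593, -0.093, 0.1499]
orientation: [[0.992, 0.127, 0.001], [0.127, -0.992, -0.0], [0.001, 0.0, -1.0]]
contact_force: [-0.1, -0.3, -1.7]
width: 0.338
```

```bash
python3 - <<'E'
from h import *; from rig import bot
st=bot.state();print(st["width"]*95.1,st["contact_force"],st["torque"]);rows(st,(.5195,.177,.145),7.3,31.7)
s=bot.snapshot("side"); pickle.dump(s,open(f"pics/side8.pkl","wb"))
cv2.imwrite("pics/v8.png",cv2.resize(s["pixels"][180:240,340:400,::-1],(600,600),interpolation=cv2.INTER_CUBIC))
E
```

```text
32.16791830096922 [-0.10116462 -0.26103884 -1.72568737] [-0.01248892 -0.0082148  -0.00238357]
delta world mm [ 60.2 270.   -4.9] turn [ 0.01 -0.04  0.01] rows 8
[[11.8, -32.5, 0.6, 0.0, -0.0, 0.0, 31.7], [11.8, -32.5, 0.6, 0.0, -0.0, 0.0, 31.7], [11.8, -32.5, 0.6, 0.0, -0.0, 0.0, 31.7], [11.8, -32.5, 0.6, 0.0, -0.0, 0.0, 31.7], [11.8, -32.5, 0.6, 0.0, -0.0, 0.0, 31.7], [11.8, -32.5, 0.6, 0.0, -0.0, 0.0, 31.7], [11.8, -32.5, 0.6, 0.0, -0.0, 0.0, 31.7], [11.8, -32.5, 0.6, 0.0, -0.0, 0.0, 31.7]]
```

View pics/v8.png

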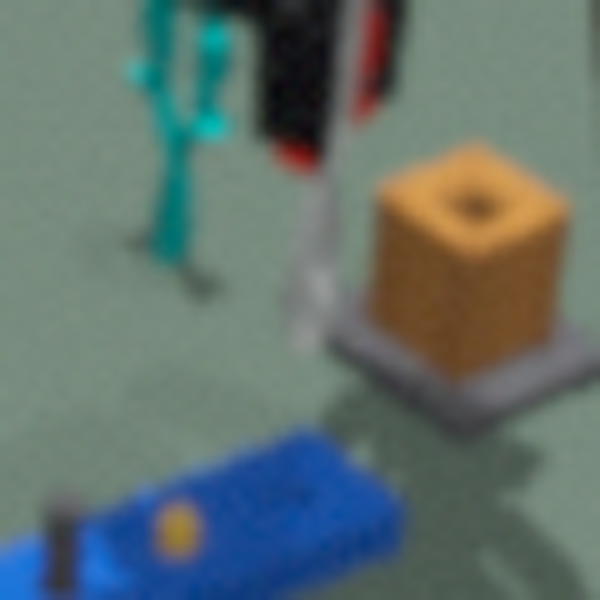

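The roller is in the jaws, with its foot at about (370,214), and the tray hole is empty. I'll carry it over to the gear.

Request:
{"method": "play_rows", "body": {
  "moves": [
    [[8,-22,0,0,0,0,31.7],[11,-30,0,0,0,0,31.7],[11,-30,0,0,0,0,31.7],[11,-30,0,0,0,0,31.7],[11,-30,0,0,0,0,31.7],[11,-30,0,0,0,0,31.7],[11,-30,0,0,0,0,31.7],[8,-22,0,0,0,0,31.7],[5,-12,0,0,0,0,31.7],[0,0,0,0,0,0,31.7]]
  ]
}}

```text
clock: 10.32
tool_pos: [0.5163, 0.1627, 0.1431]
orientation: [[0.992, 0.123, -0.008], [0.123, -0.992, -0.0], [-0.008, -0.001, -1.0]]
contact_force: [-0.4, -1.1, -1.3]
width: 0.336
```

```bash
python3 - <<'E'
from h import *; from rig import bot
st=bot.state();print(st["width"]*95.1,st["contact_force"],st["torque"]);rows(st,(.5195,.177,.150),7.3,31.7)
E
```

```text
31.984112746415338 [-0.36820138 -1.0826386  -1.28627203] [-0.04795293 -0.01989947  0.00581567]
delta world mm [ 3.2 14.3  6.9] turn [-0.03  0.45 -0.26] rows 1
[[4.9, -13.8, -6.9, -0.0, 0.5, -0.3, 31.7]]
```

Request:
{"method": "play_rows", "body": {
  "moves": [
    [[2,-5,-2,0,0.4,-0.2,31.7],[1.5,-4,-1.5,0,0,0,31.7],[0,-2,-1,0,0,0,31.7],[0,0,0,0,0,0,31.7],[0,0,0,0,0,0,31.7]]
  ]
}}

```text
clock: 10.73
tool_pos: [0.5174, 0.1733, 0.1462]
orientation: [[0.992, 0.126, -0.004], [0.126, -0.992, -0.0], [-0.004, -0.0, -1.0]]
contact_force: [0.3, -0.2, -1.7]
width: 0.338
```

```bash
cat > look.py <<'E'
from h import *; from rig import bot; import sys
tag=sys.argv[1]; tgt=np.array([float(v) for v in sys.argv[2:5]]); w=float(sys.argv[5])
st=bot.state();p=st["tool_pos"];print("w",round(st["width"]*95.1,2),"F",np.round(st["contact_force"],2),"p",np.round(p,4),st["clock"]);rows(st,tgt,7.3,w,n=1)
s=bot.snapshot("side"); pickle.dump(s,open(f"pics/side_{tag}.pkl","wb"))
print("pred tips,foot,pocket",proj(s,p-[0,0,.0656]),proj(s,p-[0,0,.0766]),proj(s,(tgt[0],tgt[1],.047)))
x0,y0=255,185
if len(sys.argv)>6: x0,y0=int(sys.argv[6]),int(sys.argv[7])
cv2.imwrite(f"pics/v_{tag}.png",cv2.resize(s["pixels"][y0:y0+75,x0:x0+80,::-1],(640,600),interpolation=cv2.INTER_CUBIC))
E
python3 look.py a .5195 .177 .15 31.7
```

```text
w 32.14 F [ 0.32 -0.16 -1.7 ] p [0.5174 0.1733 0.1462] 10.7333
delta world mm [2.1 3.7 3.8] turn [-0.    0.22 -0.07] rows 1
[[2.5, -3.4, -3.8, -0.0, 0.2, -0.1, 31.7]]
pred tips,foot,pocket [[291.16413649 247.05474055]] [[291.24847853 250.31029092]] [[289.85787159 257.24647387]]
```

View pics/v_a.png

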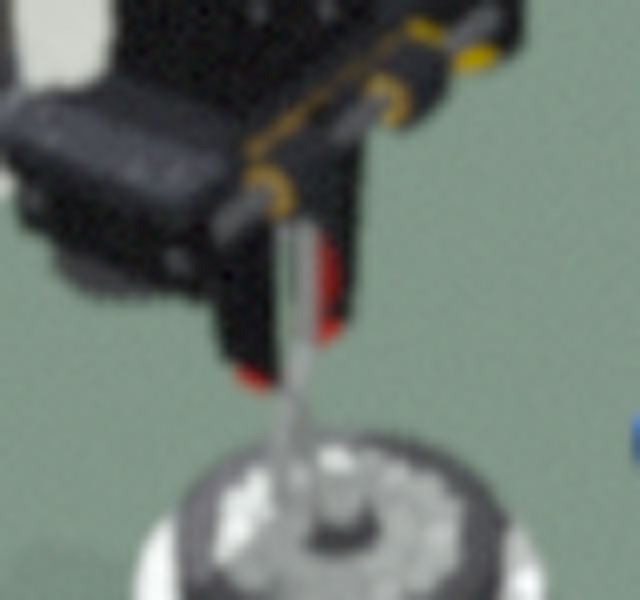

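```bash
python3 - <<'E'
from h import *
a=load("side0");b=load("side_a")
x0,y0=280,235
f=lambda s:cv2.resize(s["pixels"][y0:y0+40,x0:x0+26,::-1],(390,600),interpolation=cv2.INTER_CUBIC)
cv2.imwrite("pics/ab.png",np.hstack([f(a),f(b)]))
print(proj(a,(.518,.1811,.047)),proj(a,(.5195,.177,.047)))
g=a["pixels"].max(2).astype(int); print(g[253:262,282:298])
E
```

```text
[[289.17343269 258.28435584]] [[289.85787159 257.24647387]]
[[179 201 205 206 203 201 205 207 207 202 181 147 113 100  95  97]
 [175 191 201 208 207 194 193 201 206 205 200 185 165 147 142 141]
 [147 171 192 209 210 197 189 190 197 202 206 203 195 185 183 183]
 [123 154 189 206 208 199 184 168 174 187 198 202 202 197 200 202]
 [114 140 177 197 198 187 160 137 137 157 175 191 196 195 199 203]
 [109 123 145 165 170 152 128 111 115 134 160 185 196 197 198 202]
 [101 108 117 127 128 118 104 103 115 144 174 195 203 204 204 206]
 [ 88  99 104 108 109 108 103 107 124 157 186 199 201 193 193 201]
 [ 71  83  92  99 105 105 107 108 118 146 166 174 173 160 158 177]]
```

View pics/ab.png

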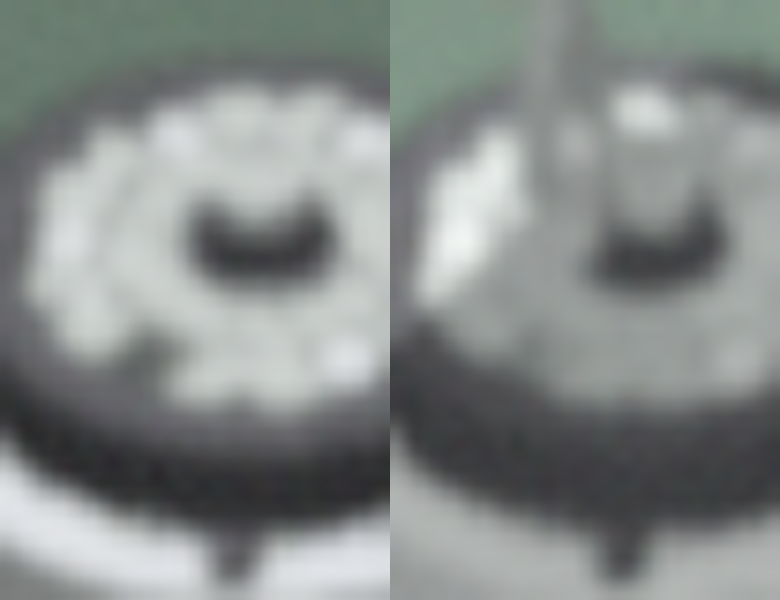

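```bash
python3 - <<'E'
from h import *
s=load("side_a"); C=cloud(s)
np.set_printoptions(suppress=True,linewidth=200)
print("z mm"); print((C[232:258,286:299,2]*1000).round(0).astype(int))
print("zmap mm"); print((s["z_map"][232:258,286:299]*1000).round(0).astype(int))
a=load("side0"); print("zmap0"); print((cloud(a)[250:264,280:300,2]*1000).round(0).astype(int))
E
```

```text
z mm
[[142 145 147 149 138 127 128   1   2  -2   0   2  -2]
 [  2 144 144 129 131 130 128  -1   1   3   0  -1  -1]
 [ -1   1   2   0 121 128 125   2  -1   1   3   3   0]
 [ -1   6  -1 122 125 121 119 120   1   2   2   0   1]
 [  3   3   2 118 119 121 115 115   1   1   1   2   0]
 [  2   3   1 116 115 118 111 116  -2   1   2   1   2]
 [  1   1   1 115 112 116 108 109 109  48  -2  47   3]
 [ -1   2  46 112 110 112 104 102 106  49  49  47  46]
 [ 48  48  47 107 112  46 101 100 101  50  46  47  48]
 [ 47  51 104 107 107  45  95  99  98  48  45  47  44]
 [ 46  44 101 105 105  92  91  92  94  45  46  46  46]
 [ 49  47 102  98 102  92  91  94  93  49  47  50  45]
 [ 49  47  94  97  99  92  92  91  94  46  44  49  44]
 [ 46  46  94  95  96  93  95  89  86  60  64  65  61]
 [ 48  48  84  89  91  91  87  88  83  59  60  60  62]
 [ 50  47  81  87  88  86  86  86  60  59  62  60  61]
 [ 45  48  47  82  83  85  85  80  59  57  62  63  62]
 [ 46  46  48  72  79  79  79  78  53  58  58  55  57]
 [ 51  46  48  46  76  73  74  74  57  56  57  56  56]
 [ 46  46  43  48  72  71  75  69  53  52  52  53 
[... 2581 characters left out ...]
46  46  49  48  43  45  47  44  46]
 [ 45  48  47  44  47  47  47  44  49  45  45  46  43  48  48  49  48 848  48  47]
 [ 45  49  47  47  48  48  48  47  47  40  43  43  44  46  48  47  46  45  49  47]
 [ 47  43  45  46  48  45  46  46  40  38  38  41  43  49  45  47  47  45  50  48]
 [ 50  45  47  45  48  50  47  48  40  35  35  35  46  46  44  48  45  45  46  47]
 [ 45  48  49  47  46  45  46  45  48  46  30  46  45  45  46  47  47  46  49  49]
 [ 40  44  46  46  48  45  48  45  46  48  46  49  51  47  44  41  40  46  48  49]
 [ 36  42  39  43  44  48  48  47  46  47  48  45  45  52  47  49  49  46  47  48]
 [ 34  37  37  40  39  45  44  47  46  47  46  48  47  49  47  47  49  47  47  49]]
```

```bash
python3 - <<'E'
from h import *
for n,c in(("side0",(289.5,258.2)),("top0",(263,225))):
    s=load(n);C=cloud(s)
    u,v=map(int,c); m=np.zeros((400,640),bool); m[v-4:v+5,u-5:u+6]=1
    d=np.clip(47-C[...,2]*1000,0,25)*m
    if n=="top0": print((C[v-4:v+5,u-5:u+6,2]*1000).round().astype(int))
    # centroid of pixels in hole (depth>2.5mm), rim of gear excluded by connected comp.
    k,l,st,ce=cv2.connectedComponentsWithStats(((d>2.7)).astype(np.uint8),connectivity=4)
    i=1+np.argmax(st[1:,4]); print(n,st[i],ce[i],ray(s,ce[i],.047))
s=load("side0")
for q in((289.5,258.0),(289.5,258.3),(289.3,258.3)): print(q,ray(s,q,.047))
for c in((.5195,.177),(.5185,.1795)):
    q=[[c[0]+a*np.cos(.127)-b*np.sin(.127),c[1]+a*np.sin(.127)+b*np.cos(.127),.047] for a,b in((.0066,.0066),(.0066,-.0066),(-.0066,-.0066),(-.0066,.0066))]
    print(proj(s,q).round(1).tolist())
E
```

```text
side0 [288 257   5   4  13] [289.84615385 258.23076923] [[0.51684461 0.17977481 0.047     ]]
[[  45   40   44   44   43   42   41   51   43   41   47]
 [  47   49   48   40   46   37   45   50   45   48   46]
 [  47   47   47   35   35   23   42   48   45   45   47]
 [  47   44   37   21   20   19   43   49   41   49   45]
 [  51   50   43   19   24   24   44   44   46   47   42]
 [  44   47   47   30   23   29 1457   43   48   46   47]
 [  50   44   44   45   46   45   45   42   46   44   45]
 [  44   43   45   43   46   49   48   35   48   45   43]
 [  46   46   47   41   46   52   41   48   44   46   43]]
top0 [259 221   7   8  30] [262.26666667 223.83333333] [[0.52066837 0.17555342 0.047     ]]
(289.5, 258.0) [[0.51814106 0.17973581 0.047     ]]
(289.5, 258.3) [[0.51732609 0.18057291 0.047     ]]
(289.3, 258.3) [[0.51771279 0.18092242 0.047     ]]
[[286.3, 257.7], [289.4, 254.9], [293.4, 256.8], [290.4, 259.6]]
[[285.9, 258.3], [289.0, 255.6], [293.0, 257.5], [290.0, 260.3]]
```

Side-camera depth puts the mouth at px (289.6,258.1), and the held roller's foot matches its prediction within 0.3 px. The top view gives a similar point 2 mm off in y. I'll take the pocket as (0.5187, 0.1788) and approach low.

Request:
{"method": "play_rows", "body": {
  "moves": [
    [[2,-5.4,2,0,0.2,0,31.7],[0,0,4,0,0,0,31.7],[0,0,4,0,0,0,31.7],[0,0,3,0,0,0,31.7],[0,0,0,0,0,0,31.7],[0,0,0,0,0,0,31.7]]
  ]
}}

```text
clock: 11.28
tool_pos: [0.5188, 0.178, 0.1317]
orientation: [[0.992, 0.124, -0.0], [0.124, -0.992, -0.0], [-0.0, 0.0, -1.0]]
contact_force: [-0.3, -0.1, -0.5]
width: 0.337
```

```bash
python3 look.py b .5187 .1788 .13 31.7; python3 - <<'E'
from h import *
s=load("side_b"); C=cloud(s)
print((C[244:264,280:300,2]*1000).round(0).astype(int))
E
```

```text
w 32.06 F [-0.25 -0.1  -0.45] p [0.5188 0.178  0.1317] 11.2833
delta world mm [-0.1  0.8 -1.7] turn [ 0.    0.02 -0.19] rows 1
[[-0.0, -0.8, 1.7, 0.0, 0.0, -0.2, 31.7]]
pred tips,foot,pocket [[289.61155308 252.00867215]] [[289.70352791 255.22224564]] [[289.596725   257.72572362]]
[[ 47  50  47  48  46  46  49  97  99  99  88  91  89  48  46  49  46  49
   45  49]
 [ 47  49  46  47  47  44  49  94  96  94  85  86  87  50  46  60  61  60
   61  47]
 [ 49  47  47  47  46  45  48  89  92  92  79  82  81  47  61  58  61  61
   61  62]
 [ 49  48  45  47  47  46  47  86  87  77  77  75  79  77  60  61  60  59
   60  60]
 [ 46  49  49  51  47  44  45  86  87  79  80  75  77  59  57  62  60  59
   60  57]
 [ 48  49  49  48  44  44  46  85  84  79  80  77  76  53  57  57  57  58
   58  55]
 [ 46  48  48  45  47  46  47  80  80  79  78  78  74  49  55  56  57  56
   56  55]
 [ 46  47  43  46  50  47  46  73  78  77  75  73  68  51  54  55  50  54
   53  51]
 [ 48  45  44  46  48  47  47  70  71  75  73  71  48  49  51  47  51  51
   49  49]
 [ 48  44  48  51  46  48  46  68  70  68  69  67  48 
[... 181 characters left out ...]
  46  46
   49  46]
 [ 51  45  48  48  49  47  50  48  54  58  56  57  46  48  46  49  48  47
   44  49]
 [ 46  47  46  45  47  46  48  47  46  43  41  44  48  46  46  47  44  46
   47  47]
 [ 47  46  48  45  46  48  47  44  43  40  37  41  41  49  48  45  47  47
   46  50]
 [ 44  47  45  45  49  47  48  46  40  38  35  37  47  44  46  44  48  46
   47  49]
 [ 43  47  47  45  50  45  48  49  49  44  31  46  44  47  43  48  45  44
   46  48]
 [ 43  45  44 848  48  48  47  48  46  47  45  46  46  46  47  43  43  46
   48  47]
 [ 38  40  41  43  44  48  46  46  47  48  46  50  47  47  47  47  48  44
   47  50]
 [ 33  35  38  40  38  44  40  47  45  44  46  44  47  47  46  48  49  47
   48  47]]
```

View pics/v_b.png

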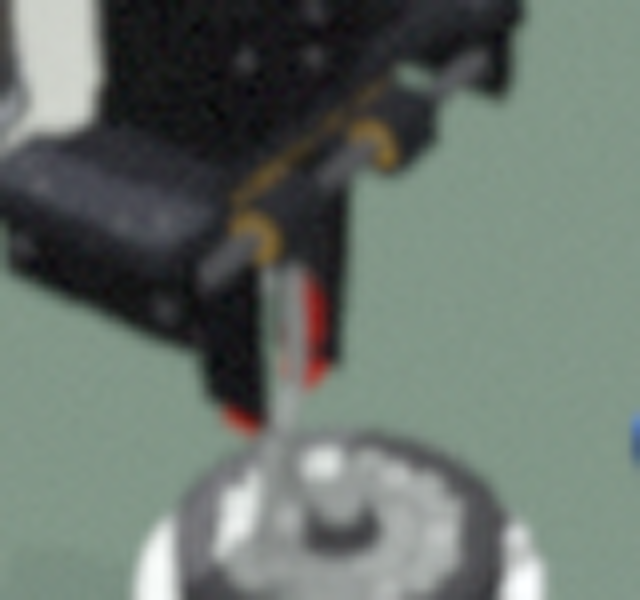

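Request:
{"method": "play_rows", "body": {
  "moves": [
    [[0,-1.2,2,0,0,0,31.7],[0,0,3,0,0,0,31.7],[0,0,0,0,0,0,31.7],[0,0,0,0,0,0,31.7]]
  ]
}}

```text
clock: 11.67
tool_pos: [0.5187, 0.1793, 0.1263]
orientation: [[0.992, 0.124, 0.0], [0.124, -0.992, -0.0], [0.0, 0.0, -1.0]]
contact_force: [-0.3, 0.0, -1.9]
width: 0.338
```

```bash
python3 look.py c .5186 .1792 .1146 31.7;  python3 - <<'E'
from h import *
s=load("side_c"); C=cloud(s)
print((C[250:264,284:296,2]*1000).round(0).astype(int))
E
```

```text
w 32.15 F [-0.28  0.05 -1.87] p [0.5187 0.1793 0.1263] 11.6667
delta world mm [ -0.1  -0.1 -11.7] turn [ 0.  -0.  -0.2] rows 1
[[-0.1, 0.1, 11.7, 0.0, -0.0, -0.2, 31.7]]
pred tips,foot,pocket [[289.32709824 253.83277719]] [[289.42038135 257.03114723]] [[289.51722845 257.8190156 ]]
[[46 49 78 79 83 71 74 70 75 52 55 55]
 [48 47 74 77 76 70 73 69 73 49 56 53]
 [46 45 66 74 75 73 75 70 66 49 50 50]
 [47 47 63 66 70 70 71 64 63 48 51 49]
 [49 48 44 62 66 65 67 62 47 46 50 46]
 [47 46 46 62 67 62 65 58 47 47 47 47]
 [46 46 48 46 57 59 61 56 47 45 48 47]
 [47 47 42 46 53 57 56 55 44 47 48 46]
 [45 44 48 45 49 52 50 38 40 48 48 48]
 [48 47 47 50 40 31 34 34 45 46 47 47]
 [47 45 45 47 49 50 32 45 47 49 47 48]
 [45 49 47 48 46 47 50 45 46 47 46 44]
 [42 46 47 44 49 48 48 46 48 47 48 49]
 [40 45 45 46 45 45 44 45 47 44 47 46]]
```

Request:
{"method": "play_rows", "body": {
  "moves": [
    [[-0.5,0.2,2,0,0,0,31.7],[0,0,1.5,0,0,0,31.7],[0,0,0,0,0,0,31.7]]
  ]
}}

```text
clock: 11.97
tool_pos: [0.5182, 0.1791, 0.1227]
orientation: [[0.992, 0.124, 0.0], [0.124, -0.992, 0.0], [0.0, -0.0, -1.0]]
contact_force: [0.5, 0.1, -0.5]
width: 0.335
```

```bash
python3 - <<'E'
from h import *; from rig import bot
st=bot.state(); print(st["tool_pos"],st["contact_force"],st["torque"],st["width"]*95.1)
E
```

```text
[0.51822957 0.17906986 0.12268418] [ 0.49660418  0.14785902 -0.49012334] [ 0.02899322 -0.03232209 -0.0052448 ] 31.820162471160398
```

Request:
{"method": "play_rows", "body": {
  "moves": [
    [[0,0,1.5,0,0,0,31.7],[0,0,0,0,0,0,31.7]]
  ]
}}

```text
clock: 12.13
tool_pos: [0.5182, 0.1791, 0.121]
orientation: [[0.992, 0.124, 0.0], [0.124, -0.992, 0.0], [0.0, 0.0, -1.0]]
contact_force: [0.2, -0.3, -1.3]
width: 0.337
```

```bash
python3 - <<'E'
from h import *; from rig import bot
st=bot.state(); print(st["tool_pos"],st["contact_force"],st["torque"],st["width"]*95.1)
E
```

```text
[0.51821871 0.17905473 0.12101691] [ 0.23368242 -0.2512242  -1.29632398] [ 0.01380375  0.02057978 -0.04251371] 32.00482826816191
```

Request:
{"method": "play_rows", "body": {
  "moves": [
    [[0,0,1.5,0,0,0,31.7],[0,0,0,0,0,0,31.7]]
  ]
}}

```text
clock: 12.3
tool_pos: [0.5183, 0.179, 0.1194]
orientation: [[0.992, 0.124, 0.0], [0.124, -0.992, 0.0], [0.0, 0.0, -1.0]]
contact_force: [1.0, -1.2, -2.0]
width: 0.336
```

Request:
{"method": "play_rows", "body": {
  "moves": [
    [[0,0,1.5,0,0,0,31.7],[0,0,0,0,0,0,31.7]]
  ]
}}

```text
clock: 12.47
tool_pos: [0.5183, 0.179, 0.1177]
orientation: [[0.992, 0.124, 0.0], [0.124, -0.992, 0.0], [0.0, 0.0, -1.0]]
contact_force: [0.2, 0.7, -1.8]
width: 0.334
```

Request:
{"method": "play_rows", "body": {
  "moves": [
    [[0,0,1.2,0,0,0,31.7],[0,0,0,0,0,0,31.7]]
  ]
}}

```text
clock: 12.63
tool_pos: [0.5183, 0.179, 0.1164]
orientation: [[0.992, 0.124, 0.0], [0.124, -0.992, -0.0], [0.0, 0.0, -1.0]]
contact_force: [-0.7, -0.1, -1.5]
width: 0.337
```

```bash
python3 look.py d .5182 .179 .1146 31.7;  python3 - <<'E'
from h import *
s=load("side_d"); C=cloud(s)
print((C[248:264,284:296,2]*1000).round(0).astype(int))
E
```

```text
w 32.02 F [-0.69 -0.07 -1.46] p [0.5183 0.179  0.1164] 12.6333
delta world mm [-0.1 -0.  -1.8] turn [ 0.   -0.02 -0.19] rows 1
[[-0.1, 0.0, 1.8, 0.0, -0.0, -0.2, 31.7]]
pred tips,foot,pocket [[289.62599056 256.74760842]] [[289.7173005  259.91612414]] [[289.68064303 257.84975893]]
[[46 46 48 80 84 85 75 78 77 56 56 61]
 [50 49 45 81 81 82 71 74 74 53 55 59]
 [49 48 49 77 78 80 65 69 70 50 58 57]
 [47 48 46 76 76 76 63 63 68 49 53 52]
 [47 47 49 74 73 62 59 63 64 60 50 52]
 [48 46 44 69 69 61 64 63 63 46 47 50]
 [46 49 48 65 68 63 59 64 60 46 45 46]
 [47 47 47 63 63 66 62 62 54 48 47 46]
 [46 46 49 57 62 61 59 55 55 47 46 49]
 [46 47 48 57 56 54 53 51 47 47 45 48]
 [49 48 49 44 51 56 56 50 43 46 46 49]
 [49 48 47 48 48 48 50 45 48 48 49 47]
 [46 48 48 46 49 46 43 45 47 47 47 49]
 [48 48 48 45 49 45 47 47 49 46 47 43]
 [43 45 48 46 46 44 46 43 47 47 49 47]
 [40 43 43 47 46 46 47 49 46 47 45 47]]
```

View pics/v_d.png

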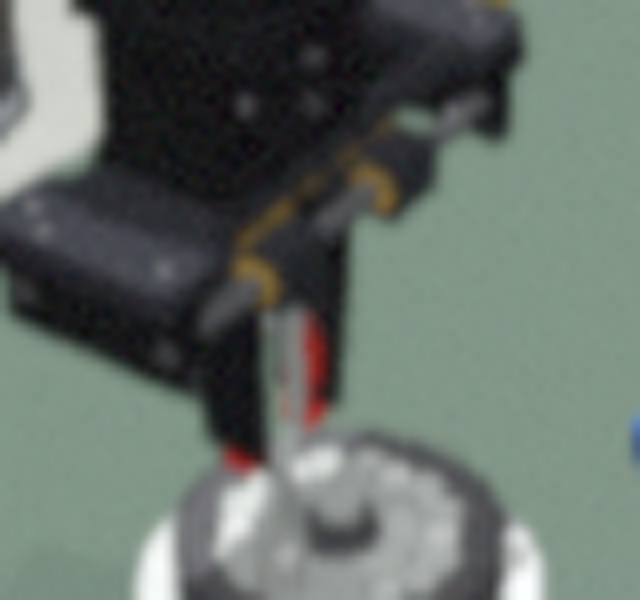

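Request:
{"method": "play_rows", "body": {
  "moves": [
    [[0,0,1.3,0,0,0,31.7],[0,0,0,0,0,0,31.7]]
  ]
}}

```text
clock: 12.85
tool_pos: [0.5184, 0.179, 0.1151]
orientation: [[0.992, 0.124, 0.001], [0.124, -0.992, 0.0], [0.001, 0.0, -1.0]]
contact_force: [0.5, -0.5, -1.1]
width: 0.334
```

Request:
{"method": "play_rows", "body": {
  "moves": [
    [[0,0,0,0,0,0,31],[0,0,0,0,0,0,30],[0,0,0,0,0,0,29],[0,0,0,0,0,0,28.5],[0,0,0,0,0,0,28.5],[0,0,0,0,0,0,28.5]]
  ]
}}

```text
clock: 13.35
tool_pos: [0.5185, 0.1791, 0.1152]
orientation: [[0.992, 0.124, 0.001], [0.124, -0.992, 0.0], [0.001, -0.0, -1.0]]
contact_force: [-0.5, 0.7, -0.4]
width: 0.306
```

```bash
python3 look.py e .5182 .179 .1146 31.7;  python3 - <<'E'
from h import *
s=load("side_e"); C=cloud(s)
print((C[246:264,280:298,2]*1000).round(0).astype(int))
cv2.imwrite("pics/v_e2.png",cv2.resize(s["pixels"][235:275,270:320,::-1],(750,600),interpolation=cv2.INTER_CUBIC))
E
```

```text
w 29.1 F [-0.55  0.72 -0.41] p [0.5185 0.1791 0.1152] 13.35
delta world mm [-0.3 -0.1 -0.6] turn [-0.   -0.05 -0.2 ] rows 1
[[-0.3, 0.1, 0.6, -0.0, -0.1, -0.2, 31.7]]
pred tips,foot,pocket [[289.56114453 257.05403843]] [[289.65273574 260.2191435 ]] [[289.68064303 257.84975893]]
[[ 47  48  44  47  46  49  46  93  93 848  48  81  84  47  62  61  61  62]
 [ 48  47  48  48  50  43  46  89  89  45  48  75  79  80  61  58  62  64]
 [ 47  48  48  48  47  48  84  86  83  47  45  71  75  76  57  60  63  64]
 [ 52  47  46  46  49  47  81  85  84  45  48  64  70  72  57  59  60  56]
 [ 48  49  45  46  46  49  79  79  82  47  64  65  65  70  65  56  58  54]
 [ 46  46  48  50  46  47  78  78  81  48  61  62  62  63  62  56  55  55]
 [ 47  46  47  47  47  47  74  75  77  49  57  57  57  62  48  50  52  46]
 [ 47  50  49  46  45  46  69  70  48  45  55  57  57  60  46  50  48  48]
 [ 47  46  45  45  47  48  68  73  47  46  50  45  47  55  46  49  46  48]
 [ 47  50  48  43  46  49  66  66  53  55  52  54  48  47  52  49  49  47]
 [ 50  44  47  48  47  44  61  63  64  65  52  52  46  47  47  47  45  46]
 [ 45  46  43  49  47  49  58  61  58  57  51  54  42  43  49  49  44  45]
 [ 45  48  46  48  46  44  56  59  55  55  50  49  41  46  46  44  50  47]
 [ 46  44  48  49  50  47  47  52  53  52  47  46  45  46  47  48  48  46]
 [ 44  48  46  48  45  49  48  45  47 848  42  47  46  48  46  47  48  43]
 [ 42  43  46  48  48  49  48  48  48  48  49  46  46  46  48  43  41  47]
 [ 35  38  39  48  47  46  47  46  46  47  49  45  45  48  46  46  48  48]
 [ 31  39  37  39  42  44  44  47  45  47  47  46  48  48  48  46  48  47]]
```

View pics/v_e2.png

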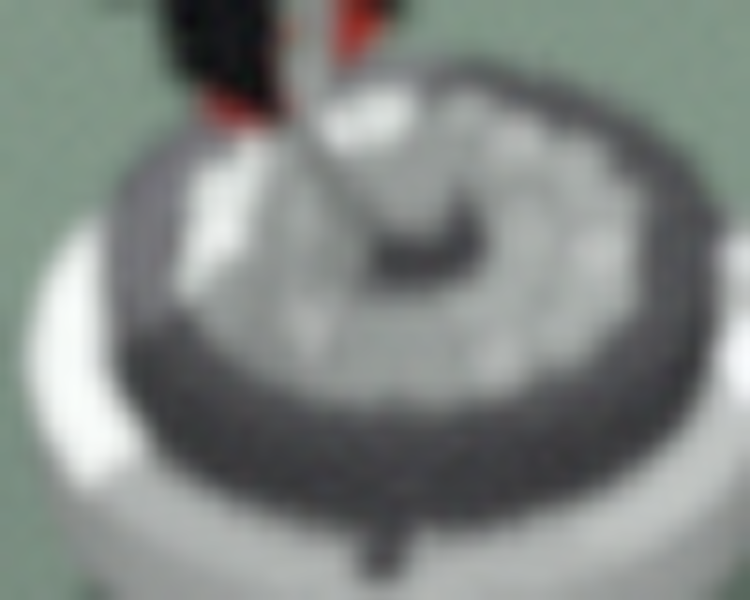

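The jaws are open, with the roller standing between them in the pocket. The depth patch at cols 288-291, rows 255-259 reads about 60 mm at its top. I'll lift the jaws off.

Request:
{"method": "play_rows", "body": {
  "moves": [
    [[0,0,-2,0,0,0,28.5],[0,0,-3,0,0,0,28.5],[0,0,-4,0,0,0,28.5],[0,0,-5,0,0,0,28.5],[0,0,-5,0,0,0,28.5],[0,0,-5,0,0,0,28.5],[0,0,0,0,0,0,28.5]]
  ]
}}

```text
clock: 13.98
tool_pos: [0.5186, 0.1791, 0.1422]
orientation: [[0.992, 0.124, 0.001], [0.124, -0.992, 0.0], [0.001, -0.0, -1.0]]
contact_force: [0.8, 0.3, -1.2]
width: 0.303
```

```bash
python3 look.py f .5182 .179 .1146 31.7;  python3 - <<'E'
from h import *
s=load("side_f"); C=cloud(s)
print((C[242:264,280:298,2]*1000).round(0).astype(int))
cv2.imwrite("pics/v_f2.png",cv2.resize(s["pixels"][230:270,270:320,::-1],(750,600),interpolation=cv2.INTER_CUBIC))
E
```

```text
w 28.85 F [ 0.85  0.34 -1.25] p [0.5186 0.1791 0.1422] 13.9833
delta world mm [ -0.4  -0.1 -27.6] turn [-0.01 -0.08 -0.19] rows 1
[[-0.5, 0.1, 27.6, -0.0, -0.1, -0.2, 31.7]]
pred tips,foot,pocket [[289.283904   249.13197065]] [[289.37811041 252.37879627]] [[289.68064303 257.84975893]]
[[  2   3  46  45  46  47 108 108 108  47  92  90  90  91  48  45  47  48]
 [ 42  48  47  48  51 105 105 104  46  43  89  89  49  89  46  46  48  48]
 [ 47  48  44  50  49 100 103 102  47  38  84  86  83  91  48  48  47  46]
 [ 45  46  49  46  50  98  97 101  50  49  81  79  82  88  47  61  60  61]
 [ 46  49  46  47  48  95  95  96  47  46  49  43  45  84  61  61  60  63]
 [ 48  46  47  47  47  92  94  94  44  46  47  46  47  80  63  61  63  64]
 [ 50  48  46  46  46  87  92  91  90  46  48  46  48  56  56  61  62  60]
 [ 47  49  46  47  49  83  85  86  87  47  46  46  46  57  55  59  58  60]
 [ 46  47  46  47  47  76  83  82  85  48  48  47  46  49  54  55  60  55]
 [ 48  45  46  46  48  47  46  81  79  45  46  44  49  48  53  57  53 848]
 [ 48  49  51  47  48  46  47  48  49  48  46  46  48  46  48  49  49  48]
 [ 47  46  45  47  49  43  50  45  48  47  47  46  46  49  50  47  49  48]
 [ 47  47  47  47  46  47  50  43  45  46  47  47  50  46  46  46  49  46]
 [ 49  47 848  45  46  49  49  46  55  55  56  51  47  45  48  46  46  45]
 [ 48  50  47  48  47  48  46  44  53 848  54  54  46  50  45  45  49  46]
 [ 46  48  47  48  47  46  49  48  52  50  52  51  46  48  46  47  47  48]
 [ 50  43  52  47  48  47  45  43  51  50  54  48  46  47  47  47  47  46]
 [ 44  43  44  46  45  48  46  47  47  48  44  45  50  47  48  47  47  48]
 [ 44  47  49  46  46  48  50  44  47  47  44  46  46  46  44  48  46  48]
 [ 42  43  43  46  46  46  47  48  48  47  48  48  47  45  47  42  42  49]
 [ 39  41  39  45  46  45  48  47  47  48  47  45  48  47  47  45  49  48]
 [ 34  36  36  40  41  43  43  46  45  49  48  47  48  48  47  45  48  47]]
```

View pics/v_f2.png

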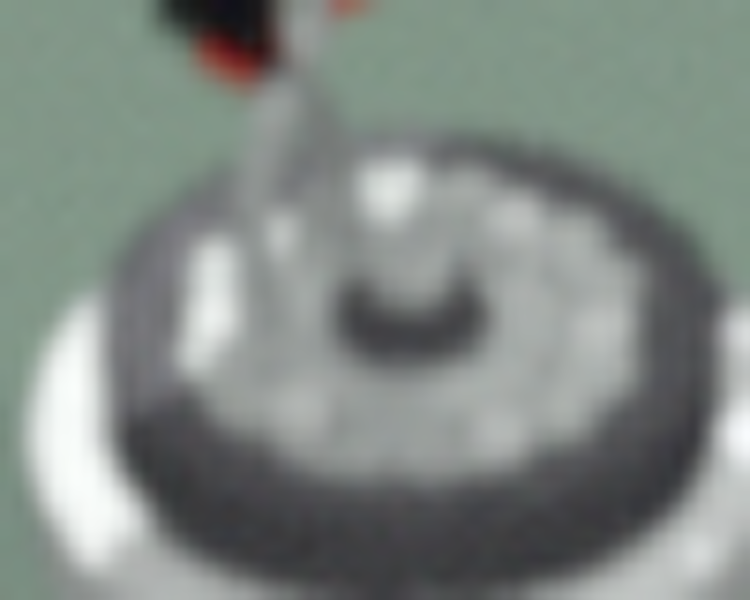

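The roller stands in the pocket about 8 mm proud, resting on the plunger (cols 288-291, rows 255-258). I'll close the tips and press from above.

Request:
{"method": "play_rows", "body": {
  "moves": [
    [[0,0,0,0,0,0,30.5],[0,0,0,0,0,0,32.5],[0,0,0,0,0,0,33.6],[0,0,0,0,0,0,33.6],[0,0,5,0,0,0,33.6],[0,0,5,0,0,0,33.6],[0,0,3,0,0,0,33.6],[0,0,0,0,0,0,33.6]]
  ]
}}

```text
clock: 14.7
tool_pos: [0.518, 0.179, 0.1267]
orientation: [[0.992, 0.124, -0.0], [0.124, -0.992, -0.0], [-0.0, 0.0, -1.0]]
contact_force: [-1.1, -0.7, -0.5]
width: 0.357
```

```bash
python3 look.py g .5184 .179 .1146 33.6;  python3 - <<'E'
from h import *
s=load("side_g"); C=cloud(s)
print((C[246:262,283:296,2]*1000).round(0).astype(int)); print(proj(s,(.5184,.179,.055)))
E
```

```text
w 33.95 F [-1.14 -0.66 -0.5 ] p [0.518  0.179  0.1267] 14.7
delta world mm [  0.4   0.  -12.1] turn [ 0.    0.01 -0.19] rows 1
[[0.4, 0.0, 12.1, 0.0, 0.0, -0.2, 33.6]]
pred tips,foot,pocket [[289.6327508 253.7965561]] [[289.7244777  256.99604195]] [[289.62567628 257.81535715]]
[[46 48 47 47 46 90 92 84 85 85 49 59 63]
 [46 48 44 47 85 89 89 78 80 80 58 61 64]
 [50 48 44 43 84 89 86 78 79 78 56 56 60]
 [46 45 46 45 78 81 81 70 75 77 54 57 58]
 [46 47 45 48 76 80 81 67 70 73 52 59 56]
 [47 45 47 44 73 73 76 69 67 75 49 54 54]
 [48 48 47 50 65 71 72 73 68 68 48 47 53]
 [44 51 47 46 44 68 68 68 66 64 46 47 46]
 [45 47 43 47 39 63 65 62 64 60 47 46 46]
 [47 49 45 47 47 52 61 63 61 46 47 46 46]
 [47 46 45 45 48 55 57 54 52 46 49 47 45]
 [49 47 46 48 46 55 56 52 52 43 46 46 47]
 [47 43 49 46 46 51 50 50 47 41 48 44 49]
 [48 49 47 48 47 47 48 50 44 47 49 48 44]
 [46 47 47 47 49 47 46 44 50 49 47 45 49]
 [46 49 45 47 47 45 45 48 46 46 48 46 43]]
[[289.55879499 255.49860433]]
```

Request:
{"method": "play_rows", "body": {
  "moves": [
    [[0.4,0,2,0,0,0,33.6],[0,0,1.5,0,0,0,33.6],[0,0,0,0,0,0,33.6]]
  ]
}}

```text
clock: 15.0
tool_pos: [0.5185, 0.1791, 0.1229]
orientation: [[0.992, 0.124, -0.0], [0.124, -0.992, -0.0], [-0.0, 0.0, -1.0]]
contact_force: [-0.3, -0.5, 0.2]
width: 0.356
```

Request:
{"method": "play_rows", "body": {
  "moves": [
    [[0,0,1,0,0,0,33.6],[0,0,1,0,0,0,33.6]]
  ]
}}

```text
clock: 15.17
tool_pos: [0.5186, 0.1791, 0.1209]
orientation: [[0.992, 0.124, 0.0], [0.124, -0.992, 0.0], [0.0, 0.0, -1.0]]
contact_force: [-0.3, 0.5, -1.0]
width: 0.355
```

Request:
{"method": "play_rows", "body": {
  "moves": [
    [[0,0,1,0,0,0,33.6],[0,0,1,0,0,0,33.6]]
  ]
}}

```text
clock: 15.33
tool_pos: [0.5188, 0.1791, 0.1189]
orientation: [[0.992, 0.124, 0.001], [0.124, -0.992, 0.0], [0.001, 0.0, -1.0]]
contact_force: [-0.1, -0.1, 2.2]
width: 0.357
```

Contact is starting, so I'll use smaller steps.

Request:
{"method": "play_rows", "body": {
  "moves": [
    [[0,0,0.8,0,0,0,33.6]]
  ]
}}

```text
clock: 15.42
tool_pos: [0.519, 0.1791, 0.1183]
orientation: [[0.992, 0.124, 0.001], [0.124, -0.992, 0.0], [0.001, -0.0, -1.0]]
contact_force: [-1.0, 0.7, 4.1]
width: 0.35
```

Request:
{"method": "play_rows", "body": {
  "moves": [
    [[0,0,0.8,0,0,0,33.6]]
  ]
}}

```text
clock: 15.5
tool_pos: [0.5193, 0.1792, 0.1178]
orientation: [[0.992, 0.124, 0.002], [0.124, -0.992, 0.0], [0.002, -0.0, -1.0]]
contact_force: [-1.3, -0.8, 4.2]
width: 0.35
```

Request:
{"method": "play_rows", "body": {
  "moves": [
    [[0,0,0.8,0,0,0,33.6]]
  ]
}}

```text
clock: 15.58
tool_pos: [0.5195, 0.1792, 0.1173]
orientation: [[0.992, 0.124, 0.003], [0.124, -0.992, 0.001], [0.003, -0.0, -1.0]]
contact_force: [-1.3, -0.6, 4.2]
width: 0.358
```

Request:
{"method": "play_rows", "body": {
  "moves": [
    [[0,0,0.8,0,0,0,33.6]]
  ]
}}

```text
clock: 15.67
tool_pos: [0.5195, 0.1792, 0.1166]
orientation: [[0.992, 0.124, 0.003], [0.124, -0.992, 0.001], [0.003, -0.0, -1.0]]
contact_force: [-1.0, -1.1, 3.9]
width: 0.357
```

Request:
{"method": "play_rows", "body": {
  "moves": [
    [[-0.2,0,1,0,-0.1,0,33.6],[-0.2,0,1,0,0,0,33.6]]
  ]
}}

```text
clock: 15.83
tool_pos: [0.5197, 0.1793, 0.1153]
orientation: [[0.992, 0.124, 0.003], [0.124, -0.992, 0.001], [0.003, -0.0, -1.0]]
contact_force: [1.3, -0.1, 1.3]
width: 0.356
```

Request:
{"method": "play_rows", "body": {
  "moves": [
    [[-0.2,0,1,0,-0.1,0,33.6],[-0.1,0,1,0,0,0,33.6]]
  ]
}}

```text
clock: 16.0
tool_pos: [0.5195, 0.1793, 0.1132]
orientation: [[0.992, 0.124, 0.001], [0.124, -0.992, 0.001], [0.002, -0.0, -1.0]]
contact_force: [0.6, 0.4, 2.7]
width: 0.357
```

Request:
{"method": "play_rows", "body": {
  "moves": [
    [[-0.2,0,1,0,-0.1,0,33.6]]
  ]
}}

```text
clock: 16.08
tool_pos: [0.5195, 0.1793, 0.1122]
orientation: [[0.992, 0.124, 0.0], [0.124, -0.992, 0.0], [0.0, -0.0, -1.0]]
contact_force: [1.6, -0.3, 11.9]
width: 0.355
```

```bash
python3 look.py h .5190 .179 .1122 33.6;  python3 - <<'E'
from h import *; from rig import bot
s=load("side_h"); C=cloud(s)
print((C[246:264,283:296,2]*1000).round(0).astype(int)); print(bot.state()["contact_force"])
cv2.imwrite("pics/v_h2.png",cv2.resize(s["pixels"][230:270,270:320,::-1],(750,600),interpolation=cv2.INTER_CUBIC))
E
```

```text
w 33.77 F [ 1.59 -0.29 11.91] p [0.5195 0.1793 0.1122] 16.0833
delta world mm [-0.5 -0.3 -0. ] turn [-0.03 -0.02 -0.19] rows 1
[[-0.6, 0.3, 0.0, -0.0, -0.0, -0.2, 33.6]]
pred tips,foot,pocket [[289.23176781 257.79279796]] [[289.32489117 260.9485183 ]] [[289.46083557 257.71218907]]
[[ 49  45  46  48  51  87  92  89  47  44  44  61  63]
 [ 47  49  48  47  83  83  84  87  48  45  56  59  61]
 [ 47  46  48  46  78  84  84  80  46  48  59  59  59]
 [ 47  46  46  43  78  79  79  77  76  47  53  56  57]
 [ 45  47  47  49  78  79  78  71  72  50  50  58  56]
 [ 47  48  48  46  72  74  74  66  67  50  50  50  52]
 [ 48  45  49  47  70  72  61  65  63  52  49  48  51]
 [ 44  46  46  47  64  68  59  59  61  44  48  47  46]
 [ 44  47  46  45  63  63  56  58  60  47  45  48  49]
 [ 43  46  47  48  61  63  60  52 848  46  46  46  50]
 [ 45  47  47  45  55  60  59  57  49  48  47  47  45]
 [ 48  49  45  47  52  54  52  55  50  44  47  47  46]
 [ 49  49  46  46  49  51  49  50  50  41  44  46  47]
 [ 46  48  48  48  46  46  47  46  47  44  48  48  46]
 [ 45  46  48  46  47  48  48  43  46  47  46  48  47]
 [ 46  46  47  47  46  46  46  48  45 848  50  47  45]
 [ 48  44  47  47  44  46  45  49  45  46  49  48  45]
 [ 42  38  45  44  48  47  47  47  45  46  47  46  47]]
[ 1.94232626 -0.30477958  6.87231917]
```

View pics/v_h2.png

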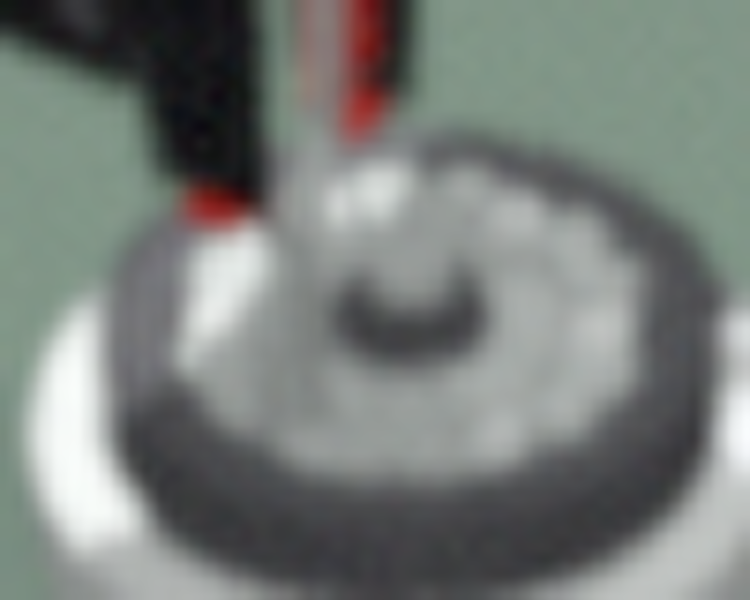

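Request:
{"method": "play_rows", "body": {
  "moves": [
    [[-0.2,0,0.6,0,0,0,33.6]]
  ]
}}

```text
clock: 16.22
tool_pos: [0.5202, 0.1794, 0.1122]
orientation: [[0.992, 0.124, 0.002], [0.124, -0.992, 0.001], [0.002, -0.001, -1.0]]
contact_force: [0.3, -0.4, 11.1]
width: 0.356
```

Request:
{"method": "play_rows", "body": {
  "moves": [
    [[0,0,0.6,0,0,0,33.6]]
  ]
}}

```text
clock: 16.3
tool_pos: [0.5208, 0.1795, 0.1122]
orientation: [[0.992, 0.124, 0.004], [0.124, -0.992, 0.001], [0.004, -0.001, -1.0]]
contact_force: [0.9, -0.5, 10.5]
width: 0.356
```

Request:
{"method": "play_rows", "body": {
  "moves": [
    [[0,0,0.6,0,0,0,33.6]]
  ]
}}

```text
clock: 16.38
tool_pos: [0.5214, 0.1796, 0.1122]
orientation: [[0.992, 0.124, 0.005], [0.124, -0.992, 0.001], [0.005, -0.001, -1.0]]
contact_force: [-0.1, -0.2, 9.1]
width: 0.354
```

Request:
{"method": "play_rows", "body": {
  "moves": [
    [[0,0,0.6,0,0,0,33.6]]
  ]
}}

```text
clock: 16.47
tool_pos: [0.5219, 0.1796, 0.1122]
orientation: [[0.992, 0.124, 0.007], [0.124, -0.992, 0.002], [0.007, -0.001, -1.0]]
contact_force: [-0.8, 0.2, 9.0]
width: 0.355
```

Request:
{"method": "play_rows", "body": {
  "moves": [
    [[0,0,-1.5,0,-0.2,0,33.6],[-1.6,0,-1,0,-0.2,0,33.6],[-1,0,0,0,0,0,33.6],[0,0,0,0,0,0,33.6]]
  ]
}}

```text
clock: 16.8
tool_pos: [0.5184, 0.1791, 0.1139]
orientation: [[0.992, 0.124, -0.003], [0.124, -0.992, 0.0], [-0.003, -0.001, -1.0]]
contact_force: [0.4, 0.4, -0.2]
width: 0.357
```

```bash
python3 look.py i .5188 .179 .1122 33.6;  python3 - <<'E'
from h import *; from rig import bot
s=load("side_i"); C=cloud(s)
print((C[246:264,283:296,2]*1000).round(0).astype(int)); print(bot.state()["contact_force"])
E
```

```text
w 33.99 F [ 0.42  0.44 -0.18] p [0.5184 0.1791 0.1139] 16.8
delta world mm [ 0.4 -0.1 -1.7] turn [-0.03  0.17 -0.19] rows 1
[[0.4, 0.2, 1.7, -0.0, 0.2, -0.2, 33.6]]
pred tips,foot,pocket [[289.592792   257.45378661]] [[289.68416925 260.61507067]] [[289.51577255 257.74657222]]
[[47 48 51 48 48 87 87 91 49 48 46 63 62]
 [46 48 47 46 44 86 85 85 85 49 56 61 62]
 [45 49 47 50 46 82 84 84 80 49 58 56 60]
 [46 48 48 45 49 79 80 78 77 49 55 56 59]
 [47 49 45 48 50 78 81 71 73 73 50 56 57]
 [47 46 46 47 74 72 76 67 72 66 48 52 55]
 [44 48 47 47 70 71 72 62 66 66 49 51 48]
 [46 46 45 51 68 67 70 60 61 63 46 50 52]
 [45 48 47 48 62 66 66 53 59 48 48 46 47]
 [45 47 50 46 60 63 66 60 57 59 47 47 47]
 [45 45 45 45 52 55 59 59 54 55 47 46 45]
 [46 47 50 48 48 55 55 54 53 52 45 48 45]
 [48 46 46 48 41 47 52 52 52 45 47 44 42]
 [49 46 47 51 44 47 48 50 44 44 47 44 45]
 [49 49 47 47 47 46 45 44 44 48 45 45 49]
 [48 45 45 46 47 47 49 45 45 47 46 47 45]
 [42 43 47 49 47 47 49 46 47 46 48 46 47]
 [44 38 45 42 48 47 42 48 46 47 46 45 48]]
[-0.61298605  0.38573999  0.05663399]
```

Request:
{"method": "play_rows", "body": {
  "moves": [
    [[0.2,0,1.3,0,0.1,0,33.6],[0,0,0.4,0,0,0,33.6]]
  ]
}}

```text
clock: 17.02
tool_pos: [0.5189, 0.1792, 0.1123]
orientation: [[0.992, 0.124, -0.0], [0.124, -0.992, 0.001], [-0.0, -0.001, -1.0]]
contact_force: [0.4, -0.6, 7.2]
width: 0.356
```

Request:
{"method": "play_rows", "body": {
  "moves": [
    [[-0.5,0,0.6,0,-0.1,0,33.6]]
  ]
}}

```text
clock: 17.1
tool_pos: [0.5189, 0.1793, 0.1122]
orientation: [[0.992, 0.124, -0.001], [0.124, -0.992, 0.001], [-0.001, -0.001, -1.0]]
contact_force: [-0.6, 0.1, 10.6]
width: 0.354
```

Request:
{"method": "play_rows", "body": {
  "moves": [
    [[-0.5,0,0.8,0,-0.1,0,33.6]]
  ]
}}

```text
clock: 17.18
tool_pos: [0.5191, 0.1793, 0.1122]
orientation: [[0.992, 0.124, -0.0], [0.124, -0.992, 0.001], [-0.0, -0.001, -1.0]]
contact_force: [-1.5, -0.8, 11.3]
width: 0.353
```

Request:
{"method": "play_rows", "body": {
  "moves": [
    [[-0.7,0,1.0,0,-0.12,0,33.6]]
  ]
}}

```text
clock: 17.27
tool_pos: [0.5192, 0.1794, 0.1121]
orientation: [[0.992, 0.124, -0.0], [0.124, -0.992, 0.001], [0.0, -0.001, -1.0]]
contact_force: [-0.8, -1.2, 13.4]
width: 0.358
```

Request:
{"method": "play_rows", "body": {
  "moves": [
    [[-0.9,0,1.15,0,-0.15,0,33.6]]
  ]
}}

```text
clock: 17.35
tool_pos: [0.5193, 0.1794, 0.1121]
orientation: [[0.992, 0.124, 0.0], [0.124, -0.992, 0.001], [0.0, -0.001, -1.0]]
contact_force: [-0.0, -0.7, 14.1]
width: 0.357
```

Request:
{"method": "play_rows", "body": {
  "moves": [
    [[-1.1,0,1.35,0,-0.17,0,33.6]]
  ]
}}

```text
clock: 17.43
tool_pos: [0.5192, 0.1795, 0.112]
orientation: [[0.992, 0.124, 0.0], [0.124, -0.992, 0.001], [0.0, -0.001, -1.0]]
contact_force: [-1.2, 0.0, 15.6]
width: 0.353
```

Request:
{"method": "play_rows", "body": {
  "moves": [
    [[-1.2,0,1.45,0,-0.18,0,33.6]]
  ]
}}

```text
clock: 17.52
tool_pos: [0.5192, 0.1795, 0.112]
orientation: [[0.992, 0.124, 0.001], [0.124, -0.992, 0.002], [0.001, -0.002, -1.0]]
contact_force: [-0.8, -0.2, 16.4]
width: 0.354
```

Request:
{"method": "play_rows", "body": {
  "moves": [
    [[-1.2,0.1,1.55,0.05,-0.18,0,33.6],[-1.2,0.1,1.55,0.05,-0.18,0,33.6]]
  ]
}}

```text
clock: 17.68
tool_pos: [0.5192, 0.1796, 0.112]
orientation: [[0.992, 0.124, 0.002], [0.124, -0.992, 0.004], [0.002, -0.004, -1.0]]
contact_force: [-0.6, -0.9, 16.0]
width: 0.354
```

Request:
{"method": "play_rows", "body": {
  "moves": [
    [[-1.2,0.1,1.6,0.05,-0.18,0,33.6],[-1.2,0.1,1.6,0.05,-0.18,0,33.6],[-1.2,0.1,1.6,0.05,-0.18,0,33.6]]
  ]
}}

```text
clock: 17.93
tool_pos: [0.5194, 0.1795, 0.1119]
orientation: [[0.992, 0.124, 0.003], [0.124, -0.992, 0.008], [0.004, -0.007, -1.0]]
contact_force: [-0.7, -0.8, 16.4]
width: 0.359
```

Request:
{"method": "play_rows", "body": {
  "moves": [
    [[-1.3,0,1.7,-0.1,-0.2,0,33.6],[-1.3,0,1.7,-0.1,-0.2,0,33.6]]
  ]
}}

```text
clock: 18.1
tool_pos: [0.5194, 0.1796, 0.1118]
orientation: [[0.992, 0.124, 0.005], [0.124, -0.992, 0.005], [0.005, -0.005, -1.0]]
contact_force: [-0.5, -0.2, 16.0]
width: 0.355
```

Request:
{"method": "play_rows", "body": {
  "moves": [
    [[-1.3,0,1.75,-0.1,-0.2,0,33.6],[-1.3,0,1.75,-0.1,-0.2,0,33.6],[-1.3,0,1.75,-0.1,-0.2,0,33.6],[-1.3,0,1.75,-0.1,-0.2,0,33.6]]
  ]
}}

```text
clock: 18.43
tool_pos: [0.5197, 0.1801, 0.1116]
orientation: [[0.992, 0.124, 0.008], [0.124, -0.992, -0.0], [0.008, 0.001, -1.0]]
contact_force: [-1.3, -0.4, 18.1]
width: 0.354
```

The push read 16 to 18 N for about 1 s, and the tweezers' weight of about 1 N comes on top of that. Now I'll lift off and inspect.

Request:
{"method": "play_rows", "body": {
  "moves": [
    [[0,0,-2,0,-0.2,0,33.6],[0,0,-4,0,-0.2,0,33.6],[0,0,-6,0,-0.1,0,33.6],[0,0,-8,0,0,0,33.6],[0,0,-10,0,0,0,33.6],[0,0,-10,0,0,0,33.6],[0,0,0,0,0,0,33.6]]
  ]
}}

```text
clock: 19.02
tool_pos: [0.5195, 0.1802, 0.1553]
orientation: [[0.992, 0.124, -0.002], [0.124, -0.992, -0.002], [-0.002, 0.001, -1.0]]
contact_force: [0.3, -0.2, -0.7]
width: 0.353
```

```bash
python3 look.py j .5188 .179 .16 33.6;  python3 - <<'E'
from h import *; from rig import bot
s=load("side_j"); C=cloud(s)
print((C[236:264,283:296,2]*1000).round(0).astype(int)); print(bot.state()["contact_force"])
cv2.imwrite("pics/v_j2.png",cv2.resize(s["pixels"][225:275,265:330,::-1],(780,600),interpolation=cv2.INTER_CUBIC))
E
```

```text
w 33.54 F [ 0.3  -0.2  -0.74] p [0.5195 0.1802 0.1553] 19.0167
delta world mm [-0.7 -1.2  4.7] turn [ 0.08  0.1  -0.15] rows 1
[[-0.9, 1.1, -4.7, 0.1, 0.1, -0.2, 33.6]]
pred tips,foot,pocket [[288.61663306 245.29203053]] [[288.71494556 248.57978343]] [[289.51577255 257.74657222]]
[[ -1   1   3   0 122 122 123 119 121   0   3   4   1]
 [  2   4   1   1 120 120 120 118 115   3   3  -1  -1]
 [  1   3   2   1 116 116 117 110 113  47   0  45  46]
 [  1   1   1   0 115 115 108 111 112  47  46  49  47]
 [  2   1   3  47 110 110 102 103 104  46  49  49  49]
 [  3  44  48  46 108 108 101 100 104  46  49  49  47]
 [ 50  48  45  44 108 105  95  98 105  48  44  45  48]
 [ 46  49  50  46 101 104 102 100 101  50  45  44  46]
 [ 46  49  47  47  95  98  99 101  97  47  46  47  47]
 [ 48  45  44  45  92  45  95  96  93  47  45  48  60]
 [ 46  48  45  48  51  46  93  91  47  46  50  62  59]
 [ 47  49  45  48  46  46  44  47  47  45  56  59  62]
 [ 46  47  50  48  46  46  44  46  46  47  53  56  61]
 [ 49  46  46  45  48  49  48  48  45  51  53  53  56]
 [ 48  45  46  46  47  46  46  46  48  47  51  55  53]
 [ 48  46  48  46  46  49  48  48  46  47  48  53  54]
 [ 46  47  47  46  44  48  49  49  46  48  47  47  49]
 [ 49  44  49  48  44  46  47  44  49  47  50  50  46]
 [ 46  48  47  46  43  48  48  46  47  47  48  47  44]
 [ 47  46  48  47  47  48  48  46  44  44  47  47  47]
 [ 47  44  47  46  47  48  44  43  48  48  46  43  48]
 [ 46  47  46  50  48  49  47  47  47  46  47  45  46]
 [ 46  51  47  46  43  47  45  48  47  43  46  49  47]
 [ 48  48  48  46  47  44  48  47  45  45  48  51  47]
 [ 46  45  47  44  48  48  48  42  46  48  50  48  45]
 [ 51  46  48  47  47  47  48  47  46  48  45  46  45]
 [ 44  42  43  45  44  48  47  46  46  48  45  48  47]
 [ 42  43  48  43  47  48  48  45  45  46  50  49  47]]
[ 0.11873846  0.76518792 -0.45218991]
```

View pics/v_j2.png

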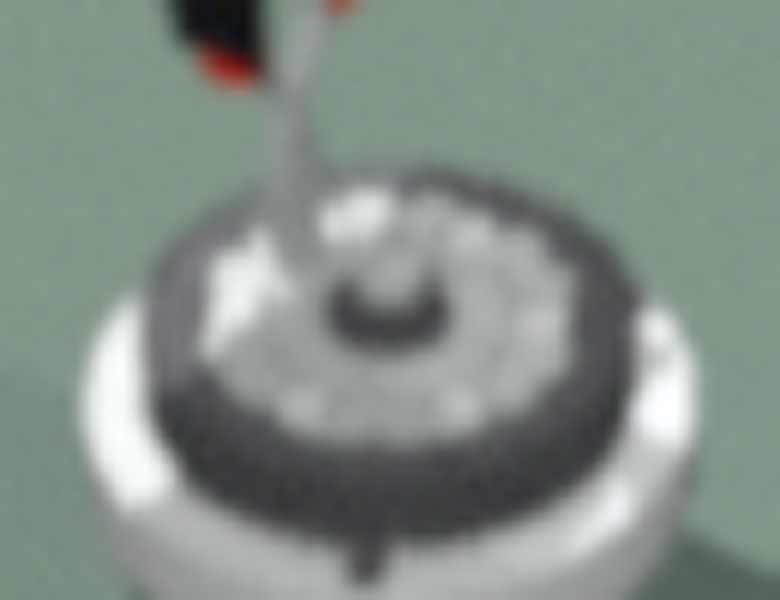

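The pocket is filled and flush. The depth patch around (289,257) reads 46 to 48 mm, the same as the face, and the dark hole is gone. Next I'll return the tweezers.

```bash
python3 - <<'E'
from h import *; from rig import bot
rows(bot.state(),(.4747,-.2041,.16),-11,33.6,n=14)
E
```

```text
delta world mm [ -44.6 -384.3    5.5] turn [ 0.1   0.12 18.15] rows 14
[[-6.6, 26.8, -0.3, 0.0, 0.0, 1.3, 33.6], [-6.0, 27.0, -0.3, 0.0, 0.0, 1.3, 33.6], [-5.4, 27.1, -0.3, 0.0, 0.0, 1.3, 33.6], [-4.7, 27.2, -0.4, 0.0, 0.0, 1.3, 33.6], [-4.1, 27.3, -0.4, 0.0, 0.0, 1.3, 33.6], [-3.5, 27.4, -0.4, 0.0, 0.0, 1.3, 33.6], [-2.9, 27.5, -0.4, 0.0, 0.0, 1.3, 33.6], [-2.3, 27.5, -0.4, 0.0, 0.0, 1.3, 33.6], [-1.6, 27.6, -0.4, 0.0, 0.0, 1.3, 33.6], [-1.0, 27.6, -0.4, 0.0, 0.0, 1.3, 33.6], [-0.4, 27.6, -0.4, 0.0, 0.0, 1.3, 33.6], [0.2, 27.6, -0.4, 0.0, 0.0, 1.3, 33.6], [0.9, 27.6, -0.4, 0.0, 0.0, 1.3, 33.6], [1.5, 27.6, -0.4, 0.0, 0.0, 1.3, 33.6]]
```

Request:
{"method": "play_rows", "body": {
  "moves": [
    [[-4.6,18,-2,0,0,1.3,33.6],[-6,27,-2,0,0,1.3,33.6],[-5.4,27.1,-1,0,0,1.3,33.6],[-4.7,27.2,-0.4,0,0,1.3,33.6],[-4.1,27.3,-0.4,0,0,1.3,33.6],[-3.5,27.4,-0.4,0,0,1.3,33.6],[-2.9,27.5,-0.4,0,0,1.3,33.6],[-2.3,27.5,-0.4,0,0,1.3,33.6],[-1.6,27.6,-0.4,0,0,1.3,33.6],[-1,27.6,-0.4,0,0,1.3,33.6]]
  ]
}}

```text
clock: 19.9
tool_pos: [0.4845, -0.0916, 0.1609]
orientation: [[0.995, -0.104, -0.004], [-0.104, -0.995, -0.001], [-0.004, 0.001, -1.0]]
contact_force: [0.4, 0.5, -0.4]
width: 0.356
```

```bash
python3 - <<'E'
from h import *; from rig import bot
st=bot.state();print(st["tool_pos"],st["width"]*95.1)
rows(st,(.4747,-.2041,.157),-11,33.6,n=5)
E
```

```text
[ 0.48448393 -0.09155478  0.16093524] 33.835474282330225
delta world mm [  -9.8 -112.5   -3.9] turn [0.07 0.25 5.04] rows 5
[[0.4, 22.6, 0.8, 0.0, 0.0, 1.0, 33.6], [0.8, 22.6, 0.8, 0.0, 0.0, 1.0, 33.6], [1.2, 22.6, 0.8, 0.0, 0.0, 1.0, 33.6], [1.6, 22.5, 0.8, 0.0, 0.0, 1.0, 33.6], [2.0, 22.5, 0.8, 0.0, 0.0, 1.0, 33.6]]
```

Request:
{"method": "play_rows", "body": {
  "moves": [
    [[0.4,24,0.5,0,0,1,33.6],[0.8,22,0.5,0,0,1,33.6],[1.2,20,0.5,0,0.1,1,33.6],[1.6,16,0.5,0,0.1,1,33.6],[1,9,0.5,0,0,0.8,33.6],[0,0,0,0,0,0,33.6],[0,0,0,0,0,0,33.6]]
  ]
}}

```text
clock: 20.48
tool_pos: [0.4743, -0.1913, 0.1567]
orientation: [[0.98, -0.198, -0.003], [-0.198, -0.98, -0.0], [-0.003, 0.001, -1.0]]
contact_force: [0.0, 0.8, 0.4]
width: 0.353
```

```bash
sed -i 's/rows(st,tgt,7.3/rows(st,tgt,YAW/; s/^tag=/YAW=7.3\ntag=/' h.py look.py; sed -i 's/YAW=7.3/YAW=-11/' look.py; python3 look.py k .4747 -.2041 .157 33.6 350 160
```

```text
w 33.58 F [0.03 0.8  0.36] p [ 0.4743 -0.1913  0.1567] 20.4833
delta world mm [  0.4 -12.8   0.3] turn [ 0.05  0.19 -0.44] rows 1
[[3.0, 12.4, -0.3, 0.0, 0.2, -0.4, 33.6]]
pred tips,foot,pocket [[385.64340561 192.3022185 ]] [[385.29402259 195.33257179]] [[386.49936589 202.47817094]]
```

View pics/v_k.png

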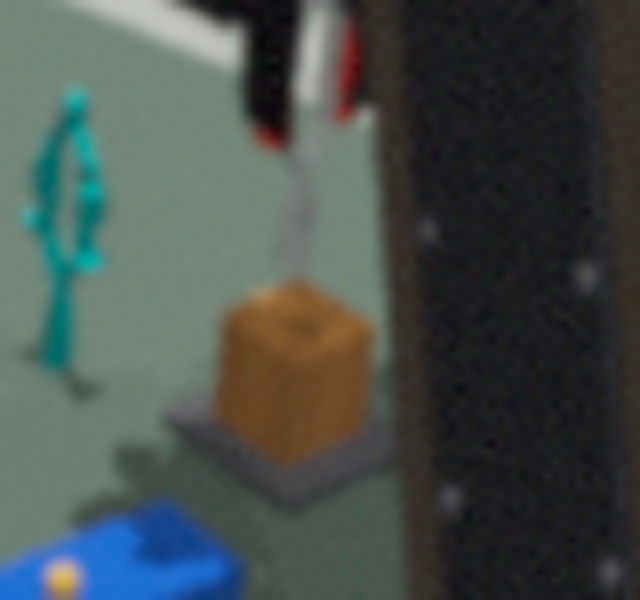

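Request:
{"method": "play_rows", "body": {
  "moves": [
    [[1.5,7,0,0,0.2,-0.4,33.6],[1.3,5,0,0,0,0,33.6],[0,0,0,0,0,0,33.6],[0,0,0,0,0,0,33.6]]
  ]
}}

```text
clock: 20.87
tool_pos: [0.4753, -0.2019, 0.1568]
orientation: [[0.983, -0.186, 0.0], [-0.186, -0.983, -0.001], [0.0, 0.001, -1.0]]
contact_force: [0.8, -0.4, -0.3]
width: 0.357
```

```bash
python3 look.py l .4747 -.2041 .14 33.6 350 160
```

```text
w 33.93 F [ 0.84 -0.45 -0.28] p [ 0.4753 -0.2019  0.1568] 20.8667
delta world mm [ -0.6  -2.2 -16.8] turn [ 0.03 -0.02  0.29] rows 1
[[-0.1, 2.2, 16.8, 0.0, -0.0, 0.3, 33.6]]
pred tips,foot,pocket [[387.35557554 190.72491376]] [[387.00037593 193.74679539]] [[386.49936589 202.47817094]]
```

Request:
{"method": "play_rows", "body": {
  "moves": [
    [[-0.1,2.2,3,0,0,0.3,33.6],[0,0,6,0,0,0,33.6],[0,0,5,0,0,0,33.6],[0,0,0,0,0,0,33.6],[0,0,0,0,0,0,33.6]]
  ]
}}

```text
clock: 21.33
tool_pos: [0.4746, -0.2035, 0.1411]
orientation: [[0.982, -0.191, -0.0], [-0.191, -0.982, -0.0], [0.0, 0.0, -1.0]]
contact_force: [-0.2, -0.8, -0.7]
width: 0.354
```

```bash
python3 look.py m .4747 -.2041 .11 33.6 350 160
```

```text
w 33.65 F [-0.2  -0.81 -0.67] p [ 0.4746 -0.2035  0.1411] 21.3333
delta world mm [  0.1  -0.6 -31.1] turn [ 0.02 -0.    0.01] rows 1
[[0.2, 0.6, 31.1, 0.0, -0.0, 0.0, 33.6]]
pred tips,foot,pocket [[387.30579538 194.89601625]] [[386.95321614 197.87908119]] [[386.49936589 202.47817094]]
```

View pics/v_m.png

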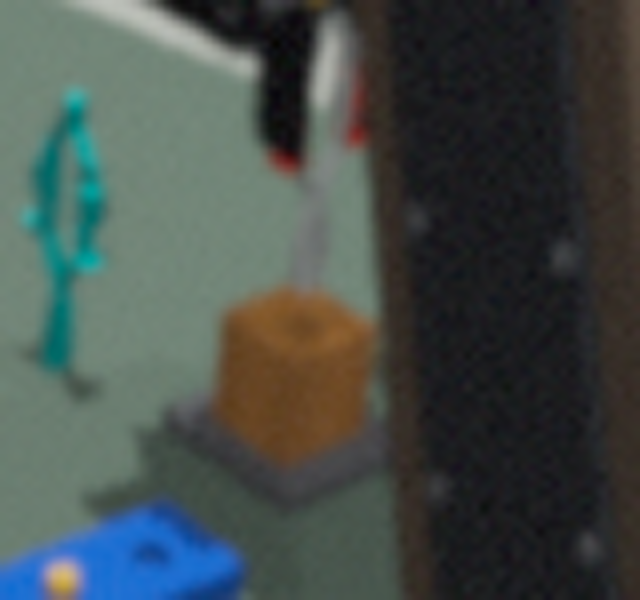

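Request:
{"method": "play_rows", "body": {
  "moves": [
    [[0.2,0.6,4,0,0,0,33.6],[0,0,5,0,0,0,33.6],[0,0,5,0,0,0,33.6],[0,0,0,0,0,0,33.6]]
  ]
}}

```text
clock: 21.72
tool_pos: [0.4748, -0.2042, 0.1259]
orientation: [[0.982, -0.191, 0.0], [-0.191, -0.982, -0.001], [0.0, 0.001, -1.0]]
contact_force: [-0.3, 0.5, -0.6]
width: 0.352
```

Request:
{"method": "play_rows", "body": {
  "moves": [
    [[0,0,4,0,0,0,33.6],[0,0,4,0,0,0,33.6],[0,0,0,0,0,0,33.6]]
  ]
}}

```text
clock: 21.97
tool_pos: [0.4748, -0.2041, 0.1168]
orientation: [[0.982, -0.191, -0.0], [-0.191, -0.982, -0.0], [0.0, 0.0, -1.0]]
contact_force: [1.0, 0.3, -0.9]
width: 0.353
```

Tips at about 0.051, inside the mouth with no force. I'll continue down.

Request:
{"method": "play_rows", "body": {
  "moves": [
    [[0,0,5,0,0,0,33.6],[0,0,5,0,0,0,33.6],[0,0,0,0,0,0,33.6]]
  ]
}}

```text
clock: 22.22
tool_pos: [0.4748, -0.2042, 0.1058]
orientation: [[0.982, -0.191, 0.0], [-0.191, -0.982, -0.001], [0.0, 0.0, -1.0]]
contact_force: [-0.4, -0.2, -1.4]
width: 0.355
```

Request:
{"method": "play_rows", "body": {
  "moves": [
    [[0,0,5,0,0,0,33.6],[0,0,5,0,0,0,33.6],[0,0,0,0,0,0,33.6]]
  ]
}}

```text
clock: 22.47
tool_pos: [0.4748, -0.2042, 0.0946]
orientation: [[0.982, -0.191, 0.0], [-0.191, -0.982, -0.001], [0.0, 0.0, -1.0]]
contact_force: [-0.5, 0.4, 0.2]
width: 0.357
```

Request:
{"method": "play_rows", "body": {
  "moves": [
    [[0,0,5,0,0,0,33.6],[0,0,5,0,0,0,33.6],[0,0,0,0,0,0,33.6]]
  ]
}}

```text
clock: 22.72
tool_pos: [0.4748, -0.2042, 0.0835]
orientation: [[0.982, -0.191, 0.0], [-0.191, -0.982, -0.001], [0.0, 0.0, -1.0]]
contact_force: [1.1, 1.0, -0.4]
width: 0.354
```

Request:
{"method": "play_rows", "body": {
  "moves": [
    [[0,0,3,0,0,0,33.6],[0,0,3,0,0,0,33.6],[0,0,0,0,0,0,33.6]]
  ]
}}

```text
clock: 22.97
tool_pos: [0.4749, -0.2042, 0.0767]
orientation: [[0.982, -0.191, -0.0], [-0.191, -0.982, -0.0], [0.0, 0.0, -1.0]]
contact_force: [0.3, -0.3, -0.5]
width: 0.355
```

Request:
{"method": "play_rows", "body": {
  "moves": [
    [[0,0,0.8,0,0,0,33.6],[0,0,0,0,0,0,33.6]]
  ]
}}

```text
clock: 23.13
tool_pos: [0.4749, -0.2042, 0.0758]
orientation: [[0.982, -0.191, -0.0], [-0.191, -0.982, -0.0], [0.0, 0.0, -1.0]]
contact_force: [-1.5, 0.1, -0.8]
width: 0.352
```

Request:
{"method": "play_rows", "body": {
  "moves": [
    [[0,0,0.6,0,0,0,33.6],[0,0,0,0,0,0,33.6]]
  ]
}}

```text
clock: 23.3
tool_pos: [0.4749, -0.2043, 0.0753]
orientation: [[0.982, -0.191, 0.0], [-0.191, -0.982, -0.001], [0.0, 0.001, -1.0]]
contact_force: [-0.7, -0.3, -1.7]
width: 0.355
```

Request:
{"method": "play_rows", "body": {
  "moves": [
    [[0,0,0.6,0,0,0,33.6],[0,0,0,0,0,0,33.6]]
  ]
}}

```text
clock: 23.47
tool_pos: [0.4753, -0.2044, 0.0752]
orientation: [[0.982, -0.191, 0.001], [-0.191, -0.982, -0.001], [0.001, 0.001, -1.0]]
contact_force: [0.0, -0.5, -0.1]
width: 0.353
```

Request:
{"method": "play_rows", "body": {
  "moves": [
    [[0,0,0.6,0,0,0,33.6],[0,0,0,0,0,0,33.6]]
  ]
}}

```text
clock: 23.63
tool_pos: [0.4756, -0.2045, 0.0751]
orientation: [[0.982, -0.191, 0.002], [-0.191, -0.982, -0.002], [0.002, 0.001, -1.0]]
contact_force: [0.1, 0.1, 0.3]
width: 0.356
```

The tips are on the floor: z stops at 0.075, near the 0.0756 where I first gripped them. I'll open the fingers.

Request:
{"method": "play_rows", "body": {
  "moves": [
    [[-0.6,-0.2,-0.2,0,-0.1,0,33.8],[0,0,0,0,0,0,34.2],[0,0,0,0,0,0,35],[0,0,0,0,0,0,37],[0,0,0,0,0,0,42],[0,0,0,0,0,0,55],[0,0,0,0,0,0,70],[0,0,0,0,0,0,70],[0,0,0,0,0,0,70],[0,0,0,0,0,0,70]]
  ]
}}

```text
clock: 24.47
tool_pos: [0.4748, -0.2042, 0.075]
orientation: [[0.982, -0.191, -0.0], [-0.191, -0.982, -0.001], [0.0, 0.001, -1.0]]
contact_force: [-0.2, -0.3, 0.0]
width: 0.715
```

```bash
python3 look.py n .4747 -.2041 .25 70 350 160
```

```text
w 68.01 F [-0.21 -0.32  0.05] p [ 0.4748 -0.2042  0.075 ] 24.4667
delta world mm [-1.00e-01  1.00e-01  1.75e+02] turn [ 0.06 -0.01  0.01] rows 1
[[-0.1, 0.1, -175.0, 0.1, -0.0, 0.0, 70.0]]
pred tips,foot,pocket [[385.31726752 212.32191516]] [[384.98245321 215.15209355]] [[386.49936589 202.47817094]]
```

View pics/v_n.png

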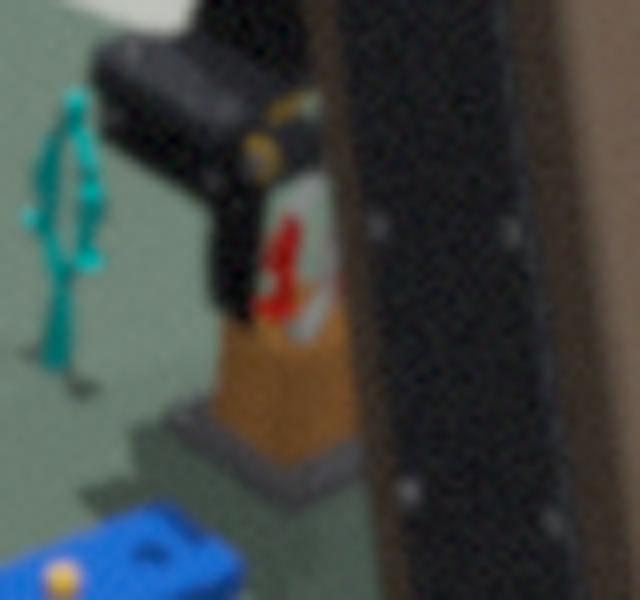

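The tweezers stand in the well and the fingers are clear of them. I'll retreat upward and then swing away so the cameras can see.

Request:
{"method": "play_rows", "body": {
  "moves": [
    [[0,0,-5,0,0,0,80],[0,0,-10,0,0,0,80],[0,0,-15,0,0,0,80],[0,0,-20,0,0,0,80],[0,0,-25,0,0,0,80],[0,0,-25,0,0,0,80],[0,0,-25,0,0,0,80],[0,0,-15,0,0,0,80]]
  ]
}}

```text
clock: 25.18
tool_pos: [0.4732, -0.2031, 0.2232]
orientation: [[0.982, -0.191, -0.005], [-0.191, -0.982, 0.002], [-0.005, -0.001, -1.0]]
contact_force: [1.3, -0.1, -0.2]
width: 0.842
```

Request:
{"method": "play_rows", "body": {
  "moves": [
    [[-15,15,0,0,0,0,80],[-20,25,0,0,0,0,80],[-20,30,0,0,0,0,80],[-20,30,0,0,0,0,80],[-20,30,0,0,0,0,80],[-15,30,0,0,0,0,80],[-10,30,0,0,0,0,80],[-5,15,0,0,0,0,80],[0,0,0,0,0,0,80]]
  ]
}}

```text
clock: 25.93
tool_pos: [0.3057, -0.3869, 0.2381]
orientation: [[0.983, -0.186, 0.009], [-0.185, -0.983, -0.011], [0.011, 0.009, -1.0]]
contact_force: [0.7, 0.4, 0.0]
width: 0.843
```

```bash
python3 - <<'E'
from h import *; from rig import bot
print(bot.state()["tool_pos"],bot.state()["clock"])
im=[]
for n in("side","top"):
    s=bot.snapshot(n); pickle.dump(s,open(f"pics/{n}9.pkl","wb"))
    if n=="side":
        im.append(cv2.resize(s["pixels"][165:285,265:425,::-1],(800,600),interpolation=cv2.INTER_CUBIC)); C=cloud(s); print((C[252:264,283:297,2]*1000).round().astype(int))
        a=load("side0");A=cloud(a); sl=(slice(257,260),slice(288,292)); print("pocket patch before/after",A[sl][...,2].mean()*1e3,C[sl][...,2].mean()*1e3)
    else: im.append(cv2.resize(s["pixels"][190:260,240:400,::-1],(800,350),interpolation=cv2.INTER_CUBIC))
cv2.imwrite("pics/fin_side.png",im[0]);cv2.imwrite("pics/fin_top.png",im[1])
E
```

```text
[ 0.30572582 -0.38688367  0.23809777] 25.9333
[[ 45  47  48  49  45  47  45  46 848  50  48  49  52  50]
 [ 48  46  45  47  44  45  47  48  49  44  46  50  49  49]
 [ 47  47  45  48  44  45  48  45  49  45  49  45  47  49]
 [ 44  45  46  46  49  49  48  46  45  45  45  47  46  47]
 [ 47  49  45  46  46  48  46  46  49  45  43  44  49  49]
 [ 48  49  49  48  45  48  49  45  47  43  45  48  47  46]
 [ 47  47  48  47  46  43  48  46  46  43  47  48  47  45]
 [ 47  46  47  47  46  49  44  46  45  49  46  48  45  49]
 [ 46  49  47  48  46  48  45  44  46  48  48  46  47  49]
 [ 47  46  46  46  48  47  47  46  46  49  50  49  43  43]
 [ 44  42  46  46  48  51  49  48  46  48  45  46  44  45]
 [ 39  40  46  44  46  45  49  46  46  48  45  45  49  48]]
pocket patch before/after 39.75351774214475 46.25406775361218
```

View pics/fin_side.png

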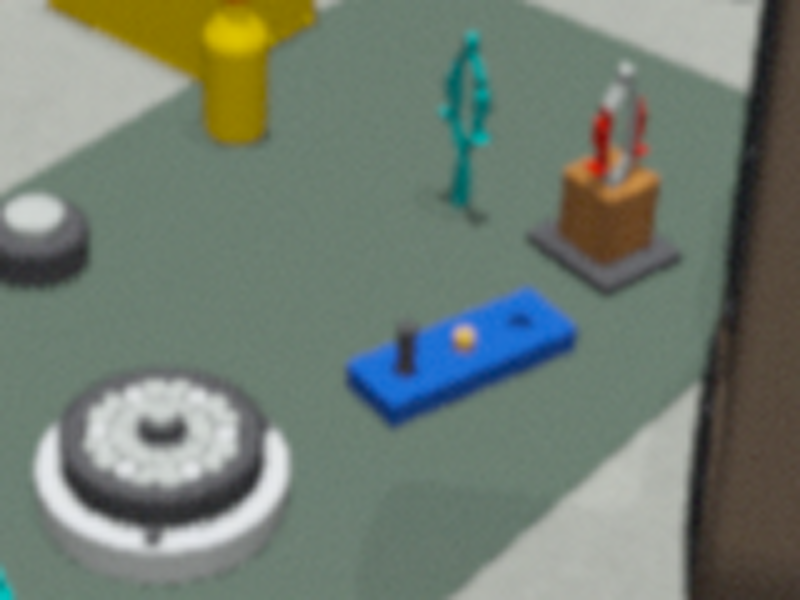

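View pics/fin_top.png

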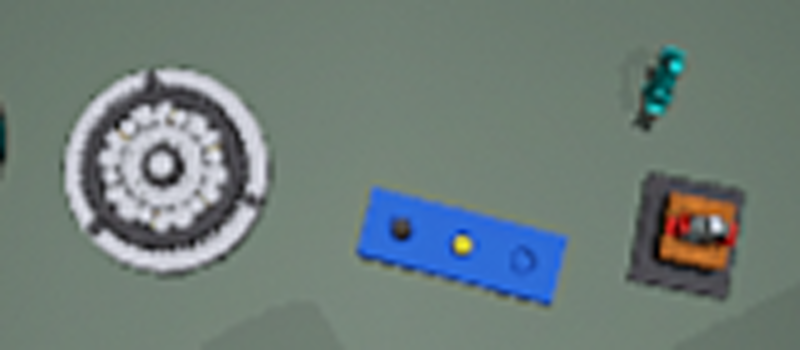

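The former pocket at (110,178) in the top crop is filled. The tweezers stand in their stand as at the start, and the dowel and bush have not moved. I'll hand in.

```bash
python3 -c "
from rig import bot
print(bot.job_done())"
```

```text
the job is handed in; nothing more can be done
None
```

I picked the roller out of the tray with the red-gripped tweezers and started it in the empty pocket. I let it go, pressed it home with the closed tips, and put the tweezers back in their stand. The job was handed in at about 26 s of the 70 s allowed, and no verdict is reported.

**Last checks:**
- **Roller:** the pocket patch now reads 46 mm in depth (40 mm before), the same as the 47 mm gear face within noise. Both views show the pocket filled.
- **Seating push:** the wrist read about 16 to 18 N for roughly 1 s. The tweezers' weight adds about 1 N to that, so about 17 to 19 N at the tips.
- **Tweezers:** they stand upright in the stand, looking the same as at the start.
- **Everything else:** the dowel, bush, pinion, oiler and turquoise tweezers look unmoved. The caliper, driver, spanner and turquoise gear are outside those last crops, so I did not compare them.

**Doubts:**
- The two cameras disagreed by up to 4 mm in y. I aimed at the pocket with the side camera, which matched the held roller within 0.3 px.
- Under load the tool slid about 3 mm along +x on the first push attempt, so I backed off, re-centred and repeated the push.
- I could not measure the tip force on the roller separately from any touch on the gear. The closed foot should have cleared the pocket's lead-ins.

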